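Close the biscuit jar on its turntable

ROBOT

A 6-joint arm with a two-finger parallel gripper is mounted at the origin on the work surface; the furniture and walls round the work are solid. World frame = base frame: x ahead of the robot, y to its left, z up, the work surface at z = 0. Lengths are in m, angles in rad, forces in N, time in s.
With the tool pointing down it reaches from about 0.325 to 0.9 m from the base axis. Payload 3.5 kg.
Tool frame: the origin (TCP) lies midway between the tips of the shut fingers; the grasp point (between the pads) lies 19 mm behind it; y points along the fingers, z is the direction in which the jaws open and shut, and the axes are right-handed (so a half turn about y gives the same grasp; the last joint's range is limited). The gripper opens to 85 mm and grips with 20 to 120 N. Pads are 22 mm wide; open, the fingers measure 114 mm over their backs; the gripper's body (76 mm by 85 mm) begins 54 mm behind the grasp point. The pads swing forward as they close: fully open they stand 13 mm farther back than shut.
Start: joints at [1.236, 0.276, -0.026, 1.268, 0, 1.467], TCP at [0.144, 0.608, 0.231] pointing down, gripper open.
Joint ranges: [-3.12, 3.12], [-0.85, 1.88], [-1.08, 1.24], [-1.95, 2.15], [-1.57, 1.53], [-3.14, 3.14]. Speed limits (rad/s): [2.57, 2.57, 3.14, 3.14, 3.14, 3.14].

INTERFACE

Orientations are given as a unit quaternion [x, y, z, w].
In Python, from rig import ctrl, capture, ticket gives the robot as it stands. The module is installed in compiled form; this text tells all that it offers.
- The arm moves only by the shell command python3 -m pendant 'ROWS' [FORCE]. ROWS is JSON, a list of rows, each a list of 3 entries, a list of its own where there are three numbers: the shift along the tool's x, y, z in m, then the turn, a rotation vector about the tool's x, y, z in degrees, then the closure in counts, from 0 (fully open) to 255 (shut). In form: [[[x, y, z], [wx, wy, wz], jaw], ...]. A call has 1 to 12 rows; each row shifts and turns the commanded pose from where the row before left it, along the tool's axes as they then stand; what a row does not reach is not made up. A row lasts 1/12 s, in which the tool goes at most 41.7 mm and 7.16 degrees, less where a joint would pass 70% of its speed; a pose out of reach is approached as far as the arm can. A call is refused whole if a number of a shift passes 0.0417 or a number of a turn 7.16, either way. A call with a gripper value outside its range is refused whole. The fingers move at their own pace and stop on an object; FORCE is the grip in N (left out, the last holds). Time passes only in rows, so rows that do not move let the fingers close. It gives the time, the measured TCP pose, the force and the opening at its end, in the units of the state.
- ctrl.read_state(): the state, without advancing time (a new reading comes with each control period).
- capture(name): name is "side" or "top" or "wrist"; returns a dict with "pixels" (420x560x3 uint8, red, green, blue), "intrinsics" (3x3 intrinsics, pixels), "D" ([k1, k2, p1, p2, k3] as OpenCV has them; the pictures are not rectified), "rvec" (rotation vector, rad) and "tvec" (3), from world to camera coordinates, as OpenCV has them; the wrist camera has in their place "mount" (4x4, takes a point from camera to tool coordinates, whose origin is the TCP and whose axes are the tool frame's). Camera axes: x right, y down, z forward; pixel columns grow to the right and rows downward; lengths in m; the calibration is good to about 2 mm. A picture is of the moment at which its call begins: read the wrist's pose just before it. There is no depth.
- ticket.finish_job(): hands the job in, once; it reports no verdict.
The state is a dict: "t": time; "qpos": joint angles; "qd": joint speeds; "effort": joint torques, N m; "tcp_pos": TCP position; "eef_rot": TCP orientation; "ft_force": force on the tool from outside, world axes, zero at the start; "ft_torque": the same for the moment, N m; "grip_width": finger opening in m.
Only numpy, scipy, OpenCV 4.12 (cv2) and the standard library are available. Lean on these libraries where they do the work, as an engineer would, in place of code of your own. Each camera call takes 0.05 s, during which the arm holds its last target.

TASK

The square glass biscuit jar has just been refilled. Put its black screw lid back on, level and with its threads properly caught, and tighten it clockwise until it is fully home against the rim; the jar stands on a small turntable whose brake may be on or off, and a free turntable just swings round with the lid. Leave the other things on the table where they stand.

Things in the scene. Friction and masses are not known exactly. Their poses are not given: they have to be found in the camera images.
- jar: Square clear glass jar of biscuits, 94 x 94 mm, keyed on a round wooden turntable (170 mm across, top 29 mm above the table), turned any way at the start; it turns only with the turntable, which turns almost freely unless braked. Origin: centre of its underside, 30 mm above the table. z up; x and y point at two of its upright CORNERS (the flat sides face 45 degrees from x and y).
- jar_rim (a point): Centre of the jar's round mouth, 108 mm above its origin. Neck 76 mm across, 84 mm over its ribs: a coarse right-handed thread with four starts a quarter turn apart (32 mm a turn), and an upright stop 21 degrees counter-clockwise of each start. A lid set down elsewhere than at a start rests level on the sloping ribs, 5 to 12 mm above home, and the stops keep it from going clockwise.
- thread_start (a point): One of the four thread starts, on the neck 40 mm from the axis, 23 degrees counter-clockwise of the jar's x seen from above. Turned counter-clockwise (at most a quarter turn) a resting lid climbs the slope, then drops about 7 mm by its own weight into the starts, about 4 mm above home, and meets the stops. From there it screws down clockwise, loosely at first, and is tight 70 to 90 degrees on.
- lid: Black screw lid, 96 mm across, 45 mm high, 140 g, lying right way up at the left or right of the table. Origin: centre of its underside; z up. Flat top 18.5 mm up; on it a grip bar 70 mm long (along x), 20 mm wide (y), 26 mm high. Home on the jar its origin is 93.5 mm above the jar's; tight, its bar lies square with the jar's sides (45 degrees from the jar's x) within a few degrees.
- lid_grip (a point): Point on the lid's axis in the middle of the grip bar, 32 mm above its underside (13.5 mm above the flat top). Under the skirt (14.5 mm deep) are four lugs, below the lid's +x, +y, -x and -y, so it fits alike at every quarter turn; they drop in when a lug stands 3 to 18 degrees counter-clockwise of a thread start. 1.5 mm of sideways play; the rim is bevelled 3 mm.
- brake_pad (a point): Middle of the red brake paddle's ribbed top when fully up; fixed to the turntable's foot 131 mm from its axis, so it does not show the brake's state. The paddle (36 x 46 mm) juts out from the foot, hinged at the turntable end, 30 mm inwards. It is stiff and stays where it is left: pushed down here until it stops firmly (4 to 6 mm below this point, about 10 N), the brake is on and holds about 0.5 N m; higher up it is off.
- salt_shaker: Salt shaker, 44 mm across, 90 mm high; origin at its foot. Leave it standing.
- soda_can: Orange soda can, 53 mm across, 134 mm high; origin at its foot. Leave it standing.
- brown_sauce: Sauce bottle, 58 mm across, 207 mm high; origin at its foot. Leave it standing.
- pepper_mill: Brown wooden pepper mill, 58 mm across, 163 mm high; origin at its foot. Leave it standing.
- menu: Blue upright menu stand, 104 mm wide, 62 mm deep, 189 mm high; origin at its foot. Leave it standing.
- tumbler: Bluish glass tumbler, 84 mm across, 85 mm high; origin at its foot. Leave it standing.

How it is judged:
On the way:
1. the lid is set on the jar's neck, centred and level, not yet screwed down (horizontal distance between lid and jar below 0.006 m and z of lid in the frame of jar between 0.0955 and 0.1075 m and angle between the z axis of lid and the z axis of jar, either way round below 0.07 rad), for 0.1 s.
At the end, for the whole second after the job is handed in: The lid is on the jar, level (within 0.03 rad) and centred (within 4 mm), its underside no more than 94.5 mm above the jar's (home to within 1 mm), screwed up tight: its bar square with the jar's sides to within 8 degrees; lid and jar at rest (horizontal distance between lid and jar below 0.004 m and z of lid in the frame of jar below 0.0945 m and angle between lid's own z axis and vertical below 0.03 rad and angle between the x axis of lid and the x axis of jar, either way round between 0.645 and 0.925 rad and linear speed of lid below 0.01 m/s and angular speed of lid below 0.05 rad/s); the robot touches nothing.
It fails at once if one of the things standing on the table is pushed more than 40 mm (distance of any of salt_shaker, soda_can, brown_sauce, pepper_mill, menu, tumbler from where it was at the start of the episode above 0.04 m).
It fails at once if one of the things standing on the table is knocked over (angle between any of salt_shaker, soda_can, brown_sauce, pepper_mill, menu, tumbler's own z axis and vertical above 0.5 rad).
It also fails if it takes over 58 s, if anything falls off the work surface, if the arm or the gripper's body presses on something with over 40 N, if the wrist force passes 120 N, or if a joint passes its speed limit or range.

## Working session

There is one attempt and no reset: what is moved stays moved. The work goes in short steps, Python scripts to look and compute and a shell command to move; the robot and the scene stay as the last step left them, time stands still between calls to the robot, and variables do not carry over. Pictures are saved under pics/ and viewed, and the job is handed in when it is done.

```bash
mkdir -p pics; python3 - <<'E'
from rig import ctrl,capture
import cv2
s=ctrl.read_state();print(s)
for n in ["side","top","wrist"]:
    c=capture(n);cv2.imwrite(f"pics/{n}0.png",c["pixels"][:,:,::-1])
    print({k:v for k,v in c.items() if k!="pixels"})
E
```

```text
{'t': 0.0, 'qpos': array([ 1.23561654e+00,  2.77164308e-01, -2.78902503e-02,  1.26800357e+00,
       -3.27959489e-05,  1.46737844e+00]), 'qd': array([ 3.05808187e-04,  9.60202020e-04,  9.66434398e-04, -7.92067484e-05,
        9.01594557e-04, -1.04159589e-03]), 'effort': array([ 5.56102877e-04, -4.45505333e+01,  2.95205712e+01,  1.64087611e-02,
       -1.13621841e-04, -2.63770872e-07]), 'tcp_pos': array([0.14332861, 0.60753822, 0.23013585]), 'eef_rot': array([ 0.70314703, -0.08191952,  0.08159423, -0.70158095]), 'ft_force': array([ 0.51012895, -0.14183736,  0.59622574]), 'ft_torque': array([-0.01480915,  0.0003239 ,  0.05024437]), 'grip_width': 0.08551261817388263}
{'intrinsics': array([[386.94866965,   0.        , 277.22452297],
       [  0.        , 386.94866965, 204.26712758],
       [  0.        ,   0.        ,   1.        ]]), 'D': array([-0.07343577,  0.        ,  0.        ,  0.        ,  0.        ]), 'rvec': array([ 2.19790017, -0.74482412,  0.32536681]), 'tvec': array([-0.47096667,  0.33039779,  0.85722579])}
{'intrinsics': array([[438.02081803,   0.        , 282.87820009],

[... 181 characters left out ...]
array([ 2.17262465, -2.2291416 ,  0.09832604]), 'tvec': array([0.00163792, 0.59418479, 1.09254613])}
{'intrinsics': array([[328.38078193,   0.        , 278.38912864],
       [  0.        , 328.38078193, 208.29243765],
       [  0.        ,   0.        ,   1.        ]]), 'D': array([-0.05384843,  0.        ,  0.        ,  0.        ,  0.        ]), 'mount': array([[ 6.07584688e-04,  9.61335126e-01,  2.75380474e-01,
        -7.00843078e-02],
       [ 8.16490873e-04, -2.75380910e-01,  9.61334847e-01,
        -1.43729803e-01],
       [ 9.99999482e-01, -3.59246689e-04, -9.52238582e-04,
        -2.10511721e-03],
       [ 0.00000000e+00,  0.00000000e+00,  0.00000000e+00,
         1.00000000e+00]])}
```

View pics/side0.png

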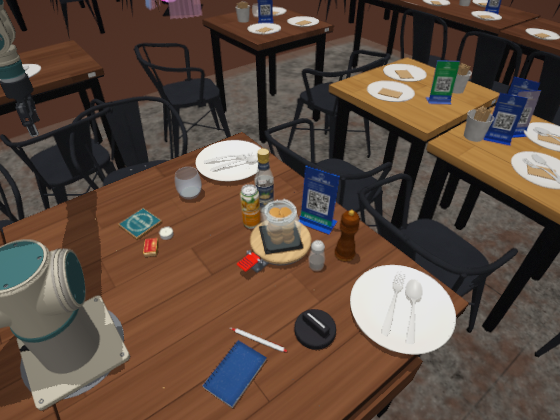

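View pics/top0.png

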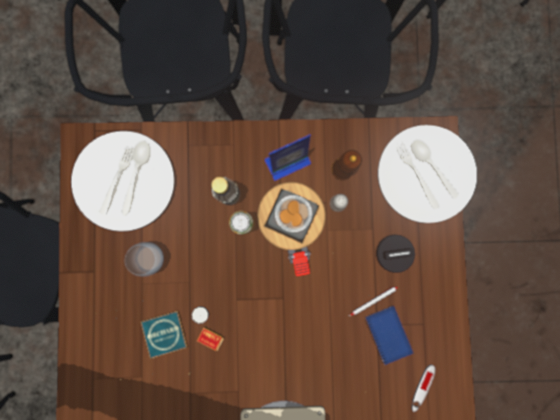

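View pics/wrist0.png

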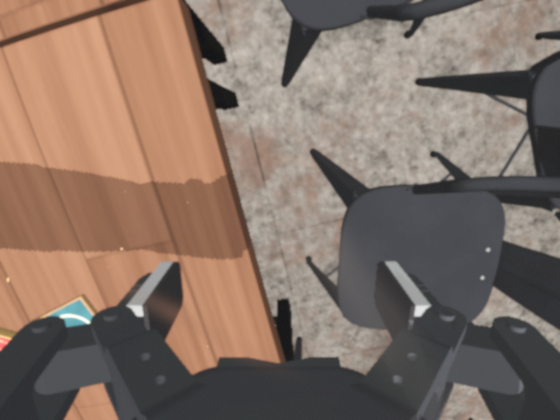

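The side view shows the lid at (315,328), the jar at (281,225) and the red paddle at (250,262). In the top view the lid is at (396,253), the jar at (292,214) and the paddle at (301,262). The wrist camera sees only the table edge. Next I'll measure these positions.

```bash
cat > h.py <<'E'
import numpy as np,cv2
from scipy.spatial.transform import Rotation as R
from rig import ctrl,capture
def cam(n):
    s=ctrl.read_state(); c=capture(n)
    if n=="wrist":
        T=np.eye(4);T[:3,:3]=R.from_quat(s["eef_rot"]).as_matrix();T[:3,3]=s["tcp_pos"]
        M=T@c["mount"]; c["Rcw"]=M[:3,:3]; c["o"]=M[:3,3]
    else:
        Rm=cv2.Rodrigues(c["rvec"])[0]; c["Rcw"]=Rm.T; c["o"]=-Rm.T@c["tvec"]
    return c
def ray(c,uv):
    p=cv2.undistortPoints(np.array(uv,float).reshape(-1,1,2),c["intrinsics"],c["D"]).reshape(-1,2)
    d=np.c_[p,np.ones(len(p))]@c["Rcw"].T
    return d/np.linalg.norm(d,axis=1)[:,None]
def onz(c,uv,z):
    d=ray(c,uv); return c["o"]+d*((z-c["o"][2])/d[:,2])[:,None]
def proj(c,P):
    P=np.array(P,float).reshape(-1,3)
    return cv2.projectPoints((P-c["o"])@c["Rcw"],np.zeros(3),np.zeros(3),c["intrinsics"],c["D"])[0].reshape(-1,2)
def tri(c1,u1,c2,u2):
    d1=ray(c1,u1)[0];d2=ray(c2,u2)[0]
    t=np.linalg.lstsq(np.c_[d1,-d2],c2["o"]-c1["o"],rcond=None)[0]
    a=c1["o"]+t[0]*d1;b=c2["o"]+t[1]*d2
    return (a+b)/2,np.linalg.norm(a-b)
E
python3 - <<'E'
from h import *
T=cam("top");S=cam("side")
print("cams",T["o"],S["o"])
for n,c,box in [("top",T,(250,140,430,300)),("side",S,(220,180,360,360))]:
    x0,y0,x1,y1=box;im=c["pixels"][y0:y1,x0:x1,::-1]
    k=4 if n=="top" else 4
    cv2.imwrite(f"pics/{n}crop.png",cv2.resize(im,None,fx=k,fy=k,interpolation=cv2.INTER_CUBIC)[:600,:800])
for n,uv,z in [("lid",(396,253),.0185),("jar",(292,214),.138),("tt",(292,216),.029),("salt",(340,202),.09),("can",(241,223),.134),("sauce",(220,186),.207),("pepper",(352,158),.163),("menu",(289,158),.1),("tumbler",(145,258),.085),("pad",(301,262),.03)]:
    print(n,onz(T,[uv],z)[0].round(3))
E
```

```text
cams [0.52338107 0.01547314 1.12807275] [ 0.12448769 -0.62281915  0.81388419]
lid [ 0.473 -0.297  0.018]
jar [ 0.573 -0.031  0.138]
tt [ 0.573 -0.036  0.029]
salt [ 0.601 -0.148  0.09 ]
can [0.556 0.085 0.134]
sauce [0.632 0.122 0.207]
pepper [ 0.693 -0.167  0.163]
menu [ 0.708 -0.029  0.1  ]
tumbler [0.481 0.314 0.085]
pad [ 0.458 -0.055  0.03 ]
```

```bash
python3 - <<'E'
from h import *
s=ctrl.read_state();print(s['t'],R.from_quat(s['eef_rot']).as_matrix().round(3))
E
```

```text
0.25 [[ 0.973 -0.     0.23 ]
 [-0.23  -0.001  0.973]
 [-0.    -1.    -0.001]]
```

View pics/topcrop.png

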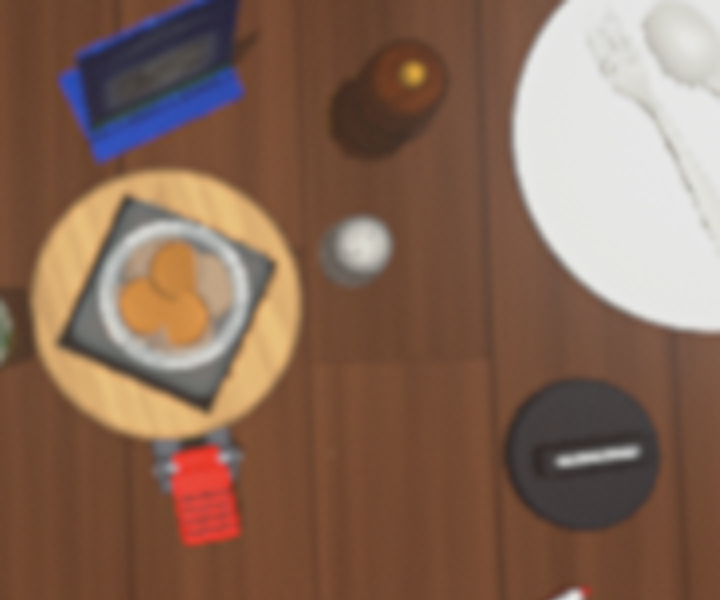

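View pics/sidecrop.png

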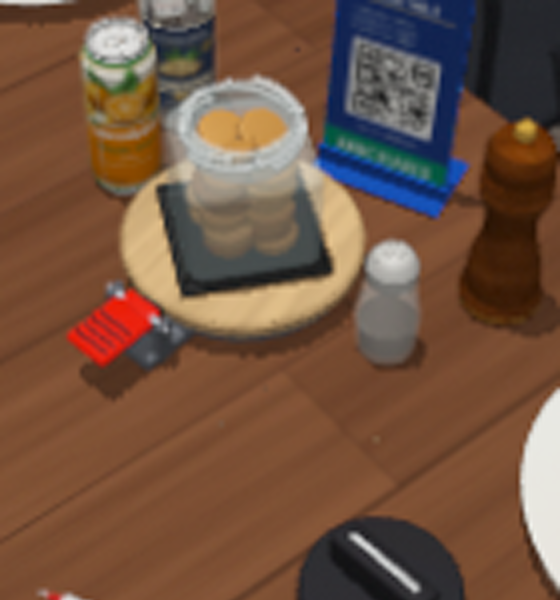

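```bash
python3 - <<'E'
from h import *
T=cam("top");S=cam("side")
px=T["pixels"];hsv=cv2.cvtColor(px,cv2.COLOR_RGB2HSV)
# turntable: bright tan
x0,y0,x1,y1=250,175,335,255
sub=hsv[y0:y1,x0:x1]
m=((sub[...,0]<25)&(sub[...,2]>150)&(sub[...,1]>60)&(sub[...,1]<170)).astype(np.uint8)
cs=cv2.findContours(m,cv2.RETR_EXTERNAL,cv2.CHAIN_APPROX_NONE)[0];c=max(cs,key=cv2.contourArea)
h=cv2.convexHull(c).reshape(-1,2)+[x0,y0]
P=onz(T,h,.029);(cx,cy),r=cv2.minEnclosingCircle(P[:,:2].astype(np.float32));print("tt",cx,cy,r)
# dark plate
m=((hsv[...,2]<95)&(hsv[...,1]<110)).astype(np.uint8);m2=np.zeros_like(m);m2[y0:y1-16,x0:x1]=m[y0:y1-16,x0:x1]
cs=cv2.findContours(m2,cv2.RETR_EXTERNAL,cv2.CHAIN_APPROX_NONE)[0];c=max(cs,key=cv2.contourArea)
P=onz(T,cv2.convexHull(c).reshape(-1,2),.035)
rect=cv2.minAreaRect((P[:,:2]*1000).astype(np.float32));print("plate",rect,cv2.boxPoints(rect).round(0).tolist())
# rim, given clicks on crop: rim outer ellipse
rim=np.array([(175,219),(250,293),(175,370),(97,293)])/4+[250,140]-.375
Pr=onz(T,rim,.138);print("rim",Pr.round(4).tolist(),Pr.mean(0))
pl=np.array([(125,197),(275,265),(210,410),(62,342)])/4+[250,140]-.375
for z in(.03,.04):
  Q=onz(T,pl,z);print("corners",z,Q.round(4).tolist(),Q.mean(0),[np.degrees(np.arctan2(*(q-Q.mean(0))[[1,0]])).round(1) for q in Q],np.linalg.norm(Q-Q.mean(0),axis=1))
# lid
m=np.zeros_like(m);m[225:285,365:430]=((hsv[...,2]<85)&(hsv[...,1]<90))[225:285,365:430]
cs=cv2.findContours(m,cv2.RETR_EXTERNAL,cv2.CHAIN_APPROX_NONE)[0];c=max(cs,key=cv2.contourArea).reshape(-1,2)
P=onz(T,c,.010);(cx,cy),r=cv2.minEnclosingCircle(P[:,:2].astype(np.float32));print("lid",cx,cy,r)
g=(px[...,:].min(2)>150).astype(np.uint8);m=np.zeros_like(g);m[240:268,380:412]=g[240:268,380:412]
yx=np.argwhere(m)[:,::-1];P=onz(T,yx,.0445);print("stripe",len(yx),P.mean(0));print(cv2.fitLine(P[:,:2].astype(np.float32),cv2.DIST_L2,0,.01,.01).ravel(), np.ptp(P,0))
# lid in side
hs=cv2.cvtColor(S["pixels"],cv2.COLOR_RGB2HSV)
m=np.zeros_like(g);m[300:355,285:345]=((hs[...,2]<75))[300:355,285:345]
cs=cv2.findContours(m,cv2.RETR_EXTERNAL,cv2.CHAIN_APPROX_NONE)[0];c=max(cs,key=cv2.contourArea).reshape(-1,2)
m=np.zeros_like(g);m[300:355,285:345]=(S["pixels"].min(2)>150)[300:355,285:345]
yx2=np.argwhere(m)[:,::-1];print("stripe side",len(yx2),tri(T,[yx.mean(0)],S,[yx2.mean(0)]))
P=onz(S,yx2,.0445);print(P.mean(0),cv2.fitLine(P[:,:2].astype(np.float32),cv2.DIST_L2,0,.01,.01).ravel())
# pad red
for n,cc,b in(("top",T,(285,245,320,285)),("side",S,(230,245,275,280))):
    hh=cv2.cvtColor(cc["pixels"],cv2.COLOR_RGB2HSV)
    m=np.zeros_like(g);sl=np.s_[b[1]:b[3],b[0]:b[2]]
    m[sl]=(((hh[...,0]<8)|(hh[...,0]>172))&(hh[...,1]>180)&(hh[...,2]>110))[sl]
    c=max(cv2.findContours(m,cv2.RETR_EXTERNAL,cv2.CHAIN_APPROX_NONE)[0],key=cv2.contourArea)
    rr=cv2.minAreaRect(c);print(n,rr,cv2.boxPoints(rr).round(1).tolist())
E
```

```text
tt 0.5747973918914795 -0.033195823431015015 0.08552633970975876
plate ((542.9047241210938, -6.501014709472656), (106.09600067138672, 48.1176872253418), 39.6827278137207) [[487.0, -22.0], [517.0, -59.0], [599.0, 9.0], [568.0, 46.0]]
rim [[0.6173, -0.0352, 0.138], [0.5742, -0.0765, 0.138], [0.5317, -0.0328, 0.138], [0.5764, 0.0102, 0.138]] [ 0.57491099 -0.03358117  0.138     ]
corners 0.03 [[0.6422, -0.0096, 0.03], [0.597, -0.1029, 0.03], [0.5071, -0.0592, 0.03], [0.552, 0.0322, 0.03]] [ 0.57458854 -0.03485957  0.03      ] [np.float64(20.5), np.float64(-71.8), np.float64(-160.1), np.float64(108.6)] [0.07222623 0.07159822 0.07173949 0.07079875]
corners 0.04 [[0.6412, -0.0093, 0.04], [0.5963, -0.1018, 0.04], [0.5073, -0.0586, 0.04], [0.5517, 0.0321, 0.04]] [ 0.5741222 -0.0344012  0.04     ] [np.float64(20.5), np.float64(-71.8), np.float64(-160.1), np.float64(108.6)] [0.07156847 0.07094618 0.07108616 0.070154  ]
lid 0.47306904196739197 -0.29717111587524414 0.048322271555662155
stripe 38 [ 0.47301528 -0.29714182  0.0445    ]
[ 0.11384045 -0.99349904  0.47301528 -0.29714182] [0.00687173 0.04478224 0.        ]
stripe side 33 (array([ 0.4736388 , -0.29713665,  0.04597599]), np.float64(0.001381820240049297))
[ 0.47489831 -0.29676814  0.0445    ] [ 0.1071984  -0.99423766  0.4748983  -0.29676816]
top ((300.5, 263.5000305175781), (23.92616844177246, 14.904827117919922), 78.69007110595703) [[290.79998779296875, 253.1999969482422], [305.5, 250.3000030517578], [310.20001220703125, 273.79998779296875], [295.5, 276.70001220703125]]
side ((247.92352294921875, 260.9941101074219), (12.690431594848633, 22.018442153930664), 49.398704528808594) [[235.39999389648438, 263.29998779296875], [252.1999969482422, 249.0], [260.3999938964844, 258.6000061035156], [243.6999969482422, 273.0]]
```

```bash
python3 - <<'E'
from h import *
T=cam("top");S=cam("side")
t=lambda u:[np.array(u)/4+[250,140]-.375]
s=lambda u:[np.array(u)/4+[220,180]-.375]
A=np.array([.5748,-.0335])
# far corners (outer end): crop top left (183,545), right (240,536); side: left corner (70,330), bottom (103,363)
for n,a,b in [("outerL",(183,545),(70,333)),("outerR",(240,536),(103,363)),("ribs centre",(206,512),(107,325))]:
    p,e=tri(T,t(a),S,s(b));print(n,p.round(4),e.round(4),np.linalg.norm(p[:2]-A).round(4))
for z in(.025,.03,.035,.04):
    p=onz(T,t((206,512)),z)[0];q=onz(S,s((107,325)),z)[0];print(z,p[:2].round(4),q[:2].round(4),np.linalg.norm(p[:2]-A),np.degrees(np.arctan2(*(p[:2]-A)[::-1])))
for n,c,u,k in(("top",T,(280,240,325,280),14),("side",S,(230,240,275,280),14)):
    x0,y0,x1,y1=u;cv2.imwrite(f"pics/{n}pad.png",cv2.resize(c["pixels"][y0:y1,x0:x1,::-1],None,fx=k,fy=k,interpolation=cv2.INTER_CUBIC))
E
```

```text
outerL [ 0.4268 -0.0411  0.0353] 0.0054 0.1482
outerR [ 0.4305 -0.0759  0.0363] 0.0034 0.1504
ribs centre [ 0.4469 -0.0554  0.0422] 0.0049 0.1298
0.025 [ 0.4436 -0.0552] [ 0.4562 -0.0441] 0.1330193952963775 -170.61870527227947
0.03 [ 0.4439 -0.0549] [ 0.4541 -0.0478] 0.1326104647156219 -170.72974827343137
0.035 [ 0.4443 -0.0545] [ 0.452  -0.0514] 0.13220203531336305 -170.8414778163601
0.04 [ 0.4446 -0.0542] [ 0.4499 -0.0551] 0.13179411174905123 -170.95389943012046
```

```bash
python3 -m pendant '[[[0,0,0],[0,7,0],255],[[0,0,0],[0,7,0],255],[[0,0,0],[0,7,0],255],[[0,0,0],[0,7,0],255],[[0,0,0],[0,7,0],255],[[0,0,0],[0,7,0],255],[[0,0,0],[0,7,0],255],[[0,0,0],[0,7,0],255],[[0,0,0],[0,7,0],255],[[0,0,0],[0,7,0],255]]' 40
```

```text
t: 1.28
tcp_pos: [0.1436, 0.6083, 0.2313]
eef_rot: [-0.527, 0.471, -0.471, 0.527]
ft_force: [0.0, -0.6, 0.9]
grip_width: -0.0003
```

View pics/toppad.png

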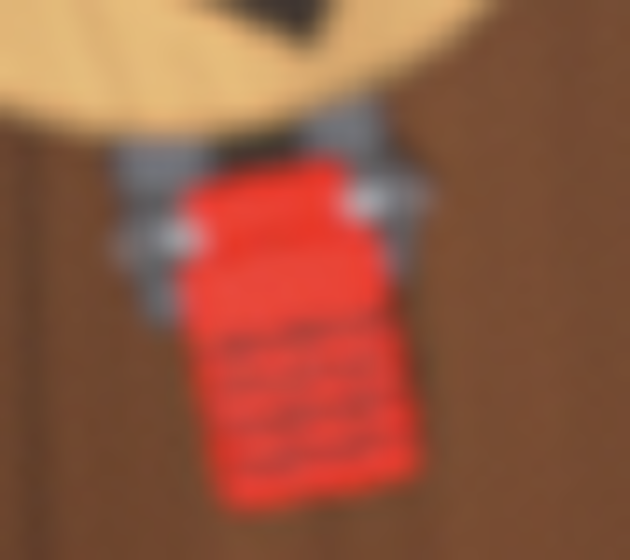

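View pics/sidepad.png

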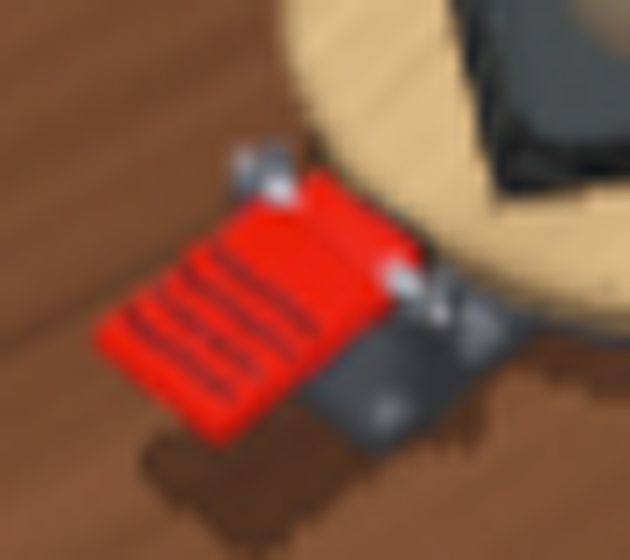

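The ribbed top's centre comes out near (0.445, -0.055), 131 mm from the axis as specified, at z of about 0.035–0.04. I'll move above it.

```bash
cat > d.py <<'E'
import sys
from h import *
s=ctrl.read_state();M=R.from_quat(s["eef_rot"]).as_matrix()
t=np.array([float(a) for a in sys.argv[1:4]])
d=M.T@(t-s["tcp_pos"]);z=M[:,2]
print("t",round(s["t"],2),"d_tool mm",(d*1000).round(1),"yaw_z",np.degrees(np.arctan2(z[1],z[0])).round(2),"ydir",M[:,1].round(3),"F",s["ft_force"].round(1),"tau",s["ft_torque"].round(2),"q",s["qpos"].round(3),"tcp",s["tcp_pos"].round(4),"w",round(s["grip_width"],4))
E
python3 d.py .445 -.055 .1
```

```text
t 1.28 d_tool mm [692.7 131.3 225.9] yaw_z 6.37 ydir [ 0.  0. -1.] F [ 0.  -0.6  0.9] tau [0.03 0.05 0.04] q [ 1.236  0.276 -0.026  1.268  0.     2.695] tcp [0.1436 0.6083 0.2313] w -0.0003
```

```bash
python3 -m pendant '[[[0.0346,0,0.0113],[0,0,0],255],[[0.0346,0,0.0113],[0,0,0],255],[[0.0346,0,0.0113],[0,0,0],255],[[0.0346,0,0.0113],[0,0,0],255],[[0.0346,0,0.0113],[0,0,0],255],[[0.0346,0,0.0113],[0,0,0],255],[[0.0346,0,0.0113],[0,0,0],255],[[0.0346,0,0.0113],[0,0,0],255],[[0.0346,0,0.0113],[0,0,0],255],[[0.0346,0,0.0113],[0,0,0],255]]'
python3 -m pendant '[[[0.0346,0,0.0113],[0,0,0],255],[[0.0346,0,0.0113],[0,0,0],255],[[0.0346,0,0.0113],[0,0,0],255],[[0.0346,0,0.0113],[0,0,0],255],[[0.0346,0,0.0113],[0,0,0],255],[[0.0346,0,0.0113],[0,0,0],255],[[0.0346,0,0.0113],[0,0,0],255],[[0.0346,0,0.0113],[0,0,0],255],[[0.0346,0.02,0.0113],[0,0,0],255],[[0.0346,0.02,0.0113],[0,0,0],255]]'; python3 d.py .445 -.055 .06
```

```text
t: 2.12
tcp_pos: [0.2966, 0.2764, 0.2316]
eef_rot: [-0.528, 0.47, -0.47, 0.529]
ft_force: [-0.5, -0.1, -0.3]
grip_width: -0.0005
t: 2.95
tcp_pos: [0.4511, -0.0549, 0.1926]
eef_rot: [-0.527, 0.468, -0.472, 0.529]
ft_force: [0.6, 0.9, 0.4]
grip_width: -0.0002
t 2.95 d_tool mm [ -0.8 132.6  -6.7] yaw_z 6.69 ydir [ 0.005 -0.001 -1.   ] F [0.6 0.9 0.4] tau [ 0.04 -0.08 -0.05] q [-0.264 -0.006 -0.438  1.134  0.     1.19 ] tcp [ 0.4511 -0.0549  0.1926] w -0.0002
```

```bash
python3 -m pendant '[[[0,0.03,0],[0,0,0],255],[[0,0.03,0],[0,0,0],255],[[0,0.03,0],[0,0,0],255],[[0,0.03,0],[0,0,0],255],[[0,0,0],[0,0,0],255],[[0,0,0],[0,0,0],255]]'; python3 d.py .445 -.055 .04
python3 - <<'E'
from h import *
c=cam("wrist");cv2.imwrite("pics/w1.png",c["pixels"][:,:,::-1])
c=cam("side");cv2.imwrite("pics/s1.png",cv2.resize(c["pixels"][180:300,200:340,::-1],None,fx=5,fy=5))
E
```

```text
t: 3.45
tcp_pos: [0.4472, -0.0521, 0.0703]
eef_rot: [0.529, -0.471, 0.469, -0.528]
ft_force: [-0.2, -0.3, 0.5]
grip_width: -0.0002
t 3.45 d_tool mm [ 2.7 30.3 -2.4] yaw_z 6.71 ydir [-0.004  0.001 -1.   ] F [-0.2 -0.3  0.5] tau [-0.04 -0.02  0.  ] q [-0.26   0.123 -0.591  0.861  0.     1.194] tcp [ 0.4472 -0.0521  0.0703] w -0.0002
```

View pics/w1.png

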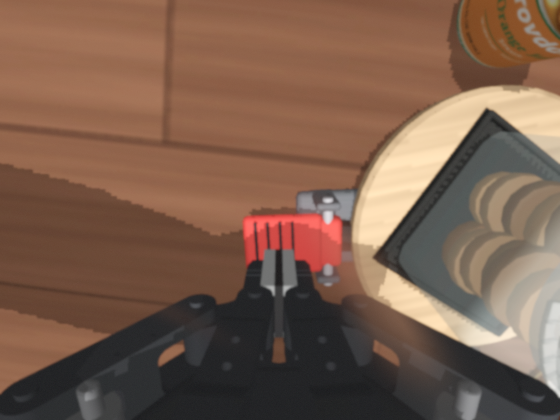

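View pics/s1.png

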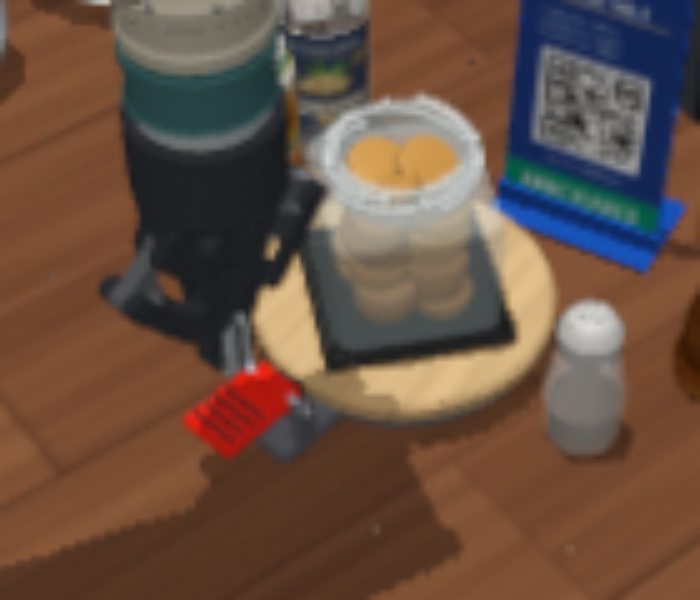

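The wrist view shows the shut fingers above the ribs at (280,270). The knuckles spread towards the jar, so I'll turn the tool 90° first to keep the jaw linkage clear of it.

```bash
python3 -m pendant '[[[0,-0.02,0],[0,-7,0],255],[[0,-0.01,0],[0,-7,0],255],[[0,0,0],[0,-7,0],255],[[0,0,0],[0,-7,0],255],[[0,0,0],[0,-7,0],255],[[0,0,0],[0,-7,0],255],[[0,0,0],[0,-7,0],255],[[0,0,0],[0,-7,0],255],[[0,0,0],[0,-7,0],255],[[0,0,0],[0,-7,0],255],[[0,0,0],[0,-7,0],255],[[0,0,0],[0,-7,0],255]]';python3 -m pendant '[[[0,0,0],[0,0,0],255],[[0,0,0],[0,0,0],255]]'; python3 d.py .445 -.055 .045
python3 - <<'E'
from h import *
c=cam("wrist");cv2.imwrite("pics/w2.png",c["pixels"][:,:,::-1])
E
```

```text
t: 4.55
tcp_pos: [0.4513, -0.053, 0.1043]
eef_rot: [0.708, 0.009, -0.005, -0.707]
ft_force: [-1.0, 0.1, 0.4]
grip_width: 0.0
t: 4.72
tcp_pos: [0.4508, -0.0529, 0.1035]
eef_rot: [0.708, 0.005, -0.002, -0.707]
ft_force: [0.2, -0.0, -0.7]
grip_width: 0.0001
t 4.72 d_tool mm [-6.  58.5 -2. ] yaw_z 90.56 ydir [ 0.004 -0.001 -1.   ] F [ 0.2 -0.  -0.7] tau [ 0.    0.   -0.03] q [-0.259  0.081 -0.554  0.931 -0.    -0.269] tcp [ 0.4508 -0.0529  0.1035] w 0.0001
```

View pics/w2.png

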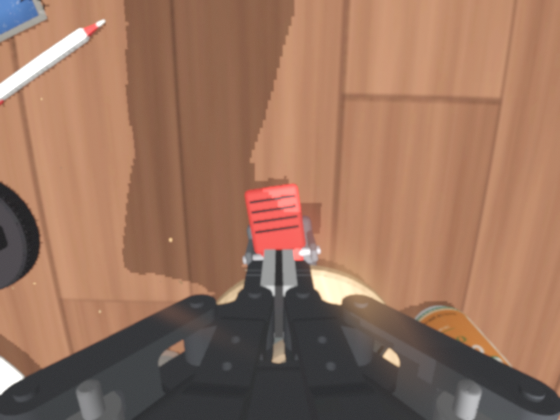

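```bash
python3 - <<'E'
from h import *
c=cam("wrist")
print(onz(c,[(272,187),(275,210),(278,230)],.037))
E
python3 -m pendant '[[[-0.003,0.025,-0.001],[0,0,0],255],[[-0.003,0.02,-0.001],[0,0,0],255],[[0,0.006,0],[0,0,0],255],[[0,0,0],[0,0,0],255],[[0,0,0],[0,0,0],255]]';python3 d.py .445 -.055 .035
```

```text
[[ 0.42567313 -0.05945177  0.037     ]
 [ 0.44129827 -0.05739408  0.037     ]
 [ 0.45540864 -0.05527149  0.037     ]]
t: 5.23
tcp_pos: [0.4433, -0.0546, 0.0506]
eef_rot: [-0.707, -0.004, 0.004, 0.707]
ft_force: [0.4, -0.1, 0.4]
grip_width: 0.0002
t 5.23 d_tool mm [ 1.7 15.6 -0.4] yaw_z 90.68 ydir [-0.  0. -1.] F [ 0.4 -0.1  0.4] tau [ 0.05  0.01 -0.01] q [-0.268  0.142 -0.621  0.808  0.    -0.279] tcp [ 0.4433 -0.0546  0.0506] w 0.0002
```

```bash
python3 -m pendant '[[[0,0.004,0],[0,0,0],255],[[0,0.003,0],[0,0,0],255],[[0,0.002,0],[0,0,0],255],[[0,0,0],[0,0,0],255]]';python3 -m pendant '[[[0,0.002,0],[0,0,0],255],[[0,0.001,0],[0,0,0],255],[[0,0,0],[0,0,0],255]]'; python3 d.py .445 -.055 .035
```

```text
t: 5.57
tcp_pos: [0.4431, -0.0546, 0.0413]
eef_rot: [0.707, 0.004, -0.004, -0.707]
ft_force: [-0.2, 0.6, -1.4]
grip_width: 0.0001
t: 5.82
tcp_pos: [0.4429, -0.0546, 0.0381]
eef_rot: [-0.707, -0.004, 0.005, 0.707]
ft_force: [-0.7, -0.1, -0.3]
grip_width: -0.0003
t 5.82 d_tool mm [ 2.1  3.1 -0.5] yaw_z 90.72 ydir [-0.  0. -1.] F [-0.7 -0.1 -0.3] tau [-0.01 -0.01 -0.  ] q [-0.268  0.161 -0.633  0.777 -0.    -0.28 ] tcp [ 0.4429 -0.0546  0.0381] w -0.0003
```

```bash
python3 -m pendant '[[[0,0.002,0],[0,0,0],255],[[0,0,0],[0,0,0],255]]';python3 -m pendant '[[[0,0.002,0],[0,0,0],255],[[0,0,0],[0,0,0],255]]'; python3 -m pendant '[[[0,0.001,0],[0,0,0],255],[[0,0,0],[0,0,0],255]]';
```

```text
t: 5.98
tcp_pos: [0.4432, -0.0546, 0.0362]
eef_rot: [0.707, 0.005, -0.004, -0.707]
ft_force: [-0.2, -0.4, -0.2]
grip_width: -0.0
t: 6.15
tcp_pos: [0.4431, -0.0547, 0.035]
eef_rot: [0.707, 0.004, -0.004, -0.707]
ft_force: [-2.5, 0.6, 6.9]
grip_width: -0.0001
t: 6.32
tcp_pos: [0.4431, -0.0547, 0.0346]
eef_rot: [0.707, 0.004, -0.005, -0.707]
ft_force: [-3.9, 0.6, 12.2]
grip_width: -0.0
```

```bash
for i in 1 2 ; do python3 -m pendant '[[[0,0.001,0],[0,0,0],255],[[0,0,0],[0,0,0],255]]' | sed -n '2p;4p'; done
```

```text
tcp_pos: [0.4431, -0.0548, 0.0342]
ft_force: [-6.7, 0.7, 18.5]
tcp_pos: [0.443, -0.0548, 0.0337]
ft_force: [-7.8, 1.7, 21.6]
```

```bash
for i in 1 2 ; do python3 -m pendant '[[[0,0.001,0],[0,0,0],255],[[0,0,0],[0,0,0],255]]' | sed -n '2p;4p'; done; python3 - <<'E'
from h import *
c=cam("side");cv2.imwrite("pics/s2.png",cv2.resize(c["pixels"][230:290,210:290,::-1],None,fx=9,fy=9,interpolation=cv2.INTER_CUBIC))
E
```

```text
tcp_pos: [0.443, -0.0548, 0.0331]
ft_force: [-9.5, 0.7, 26.4]
tcp_pos: [0.443, -0.0548, 0.0327]
ft_force: [-11.3, 1.6, 32.7]
```

View pics/s2.png

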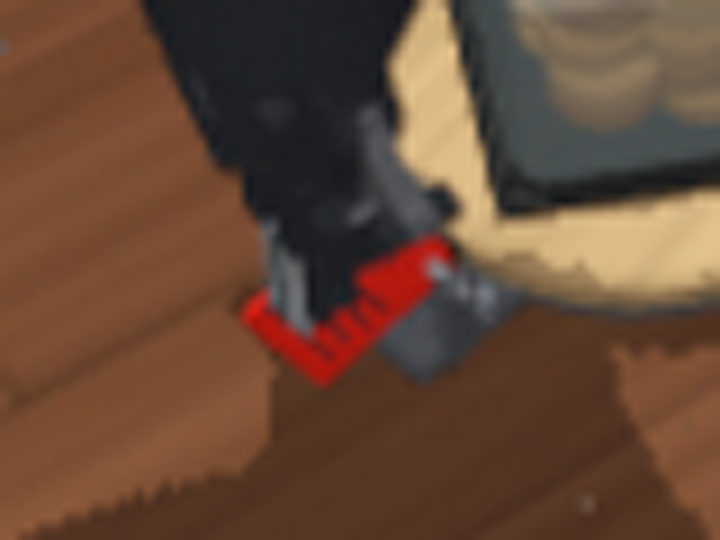

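The paddle took 32 N against a firm stop with no plateau at about 10 N, so it was either already on or is now fully down. I'll lift off, then go to the lid.

```bash
python3 -m pendant '[[[0,-0.025,0],[0,0,0],255],[[0,-0.04,0],[0,0,0],255],[[0,-0.03,0],[0,7,0],0],[[0,0,0],[0,7,0],0],[[0,0,0],[0,7,0],0],[[0,0,0],[0,7,0],0],[[0,0,0],[0,7,0],0],[[0,0,0],[0,7,0],0],[[0,0,0],[0,7,0],0],[[0,0,0],[0,7,0],0],[[0,0,0],[0,7,0],0],[[0,0,0],[0,7,0],0]]';python3 -m pendant '[[[0,0,0],[0,7,0],0],[[0,0,0],[0,7,0],0],[[0,0,0],[0,0,0],0]]'; python3 d.py .4735 -.297 .115
python3 - <<'E'
from h import *
c=cam("side");cv2.imwrite("pics/s3.png",cv2.resize(c["pixels"][240:280,230:275,::-1],None,fx=14,fy=14,interpolation=cv2.INTER_CUBIC))
E
```

```text
t: 8.03
tcp_pos: [0.4428, -0.0545, 0.1242]
eef_rot: [0.581, -0.404, 0.404, -0.581]
ft_force: [0.2, 0.8, 0.6]
grip_width: 0.0853
t: 8.28
tcp_pos: [0.4428, -0.0546, 0.1242]
eef_rot: [0.528, -0.47, 0.47, -0.528]
ft_force: [-0.1, 1.0, 0.6]
grip_width: 0.0854
t 8.28 d_tool mm [244.4   9.1   2.6] yaw_z 6.61 ydir [-0.  0. -1.] F [-0.1  1.   0.6] tau [-0.02 -0.04 -0.  ] q [-0.268  0.047 -0.541  0.983 -0.     1.188] tcp [ 0.4428 -0.0546  0.1242] w 0.0854
```

View pics/s3.png

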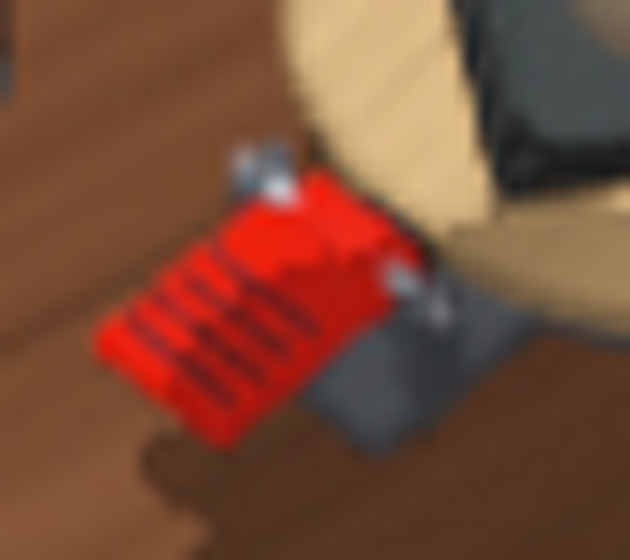

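The paddle now sits about 1 mm lower than at the start and stays there. Next, the lid.

```bash
python3 -m pendant '[[[0.030,0,0],[0,0,0],0],[[0.031,0,0],[0,0,0],0],[[0.031,0,0],[0,0,0],0],[[0.031,0,0],[0,0,0],0],[[0.031,0,0],[0,0,0],0],[[0.031,0,0.0],[0,0,0],0],[[0.031,0,0],[0,0,0],0],[[0.028,0,0],[0,0,0],0],[[0,0,0],[0,0,0],0],[[0,0,0],[0,0,0],0]]'; python3 d.py .4735 -.297 .0205
python3 - <<'E'
from h import *
c=cam("wrist");cv2.imwrite("pics/w3.png",c["pixels"][:,:,::-1])
g=(c["pixels"].min(2)>140)
import numpy as np
m=np.zeros(g.shape,np.uint8);m[:,150:450]=g[:,150:450]
n,l,st,ce=cv2.connectedComponentsWithStats(m)
for i in range(1,n):
    if st[i,4]>60: 
        yx=np.argwhere(l==i)[:,::-1];P=onz(c,yx,.0445);f=cv2.fitLine(P[:,:2].astype(np.float32),cv2.DIST_L2,0,.01,.01).ravel()
        print(st[i],P.mean(0),np.degrees(np.arctan2(f[1],f[0])))
E
```

```text
t: 9.17
tcp_pos: [0.4717, -0.2983, 0.1242]
eef_rot: [-0.528, 0.47, -0.47, 0.529]
ft_force: [-0.2, 0.7, 0.2]
grip_width: 0.0853
t 9.17 d_tool mm [ -1.1 103.7   2. ] yaw_z 6.73 ydir [ 0.  0. -1.] F [-0.2  0.7  0.2] tau [-0.01 -0.01 -0.03] q [-0.68   0.238 -0.314  1.019  0.     0.773] tcp [ 0.4717 -0.2983  0.1242] w 0.0853
[150 129  26  56 390] [ 0.38649982 -0.2696083   0.0445    ] -62.879864
[279 181   6  67 288] [ 0.47228889 -0.29449016  0.0445    ] -83.76981
[ 382  206   68  101 3585] [ 0.58491482 -0.31775826  0.0445    ] -64.31681
[ 354  271   39  104 2101] [ 0.5549173  -0.38763709  0.0445    ] -78.616455
[439 396  11  24 139] [ 0.6422573  -0.46586529  0.0445    ] -82.34858
```

View pics/w3.png

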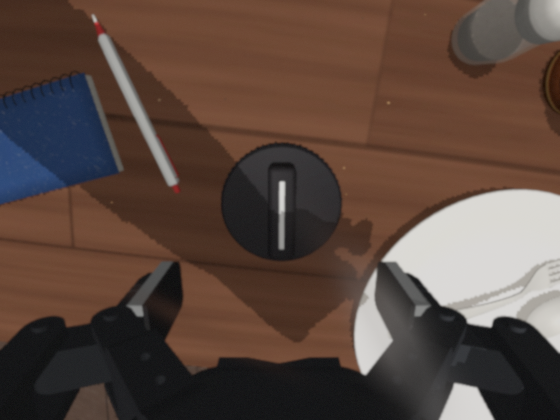

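```bash
python3 -m pendant '[[[-0.0016,0.025,0.0014],[0,0.5,0],120],[[0,0.025,0],[0,0,0],120],[[0,0.025,0],[0,0,0],120],[[0,0.02,0],[0,0,0],120],[[0,0.004,0],[0,0,0],120],[[0,0,0],[0,0,0],120]]'; python3 d.py .473 -.2965 .0205
```

```text
t: 9.72
tcp_pos: [0.471, -0.2926, 0.0237]
eef_rot: [0.527, -0.473, 0.47, -0.527]
ft_force: [0.2, 1.1, 0.1]
grip_width: 0.045
t 9.72 d_tool mm [4.1 3.2 1.6] yaw_z 6.35 ydir [-0.004  0.003 -1.   ] F [0.2 1.1 0.1] tau [-0.   -0.01  0.02] q [-0.673  0.35  -0.411  0.815  0.     0.787] tcp [ 0.471  -0.2926  0.0237] w 0.045
```

```bash
python3 -m pendant '[[[0,0,0],[0,0,0],120],[[0,0,0],[0,0,0],120]]'; python3 d.py .473 -.2965 .0205
```

```text
t: 9.88
tcp_pos: [0.4739, -0.2956, 0.0269]
eef_rot: [-0.527, 0.471, -0.473, 0.527]
ft_force: [0.1, -0.2, -0.3]
grip_width: 0.0456
t 9.88 d_tool mm [ 0.8  6.4 -1. ] yaw_z 6.28 ydir [ 0.002 -0.002 -1.   ] F [ 0.1 -0.2 -0.3] tau [-0.04  0.   -0.02] q [-0.673  0.347 -0.407  0.814  0.     0.788] tcp [ 0.4739 -0.2956  0.0269] w 0.0456
```

```bash
python3 -m pendant '[[[0.0008,0.0025,-0.001],[0,0,0],120],[[0,0.002,0],[0,0,0],120],[[0,0,0],[0,0,0],120],[[0,0,0],[0,0,0],120],[[0,0,0],[0,0,0],120]]'; python3 d.py .473 -.2965 .0205
python3 - <<'E'
from h import *
c=cam("wrist");cv2.imwrite("pics/w4.png",c["pixels"][:,:,::-1])
E
```

```text
t: 10.3
tcp_pos: [0.4719, -0.2962, 0.021]
eef_rot: [-0.526, 0.472, -0.472, 0.526]
ft_force: [-0.3, 0.1, 0.6]
grip_width: 0.0451
t 10.3 d_tool mm [0.4 0.5 1. ] yaw_z 6.21 ydir [ 0. -0. -1.] F [-0.3  0.1  0.6] tau [-0.01 -0.03 -0.02] q [-0.677  0.354 -0.412  0.804  0.     0.786] tcp [ 0.4719 -0.2962  0.021 ] w 0.0451
```

View pics/w4.png

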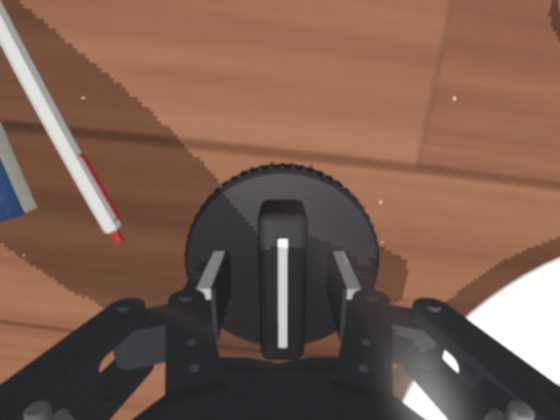

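The tips straddle the bar, which is centred between them. Now I'll grip it.

```bash
python3 -m pendant '[[[0,0,0],[0,0,0],255],[[0,0,0],[0,0,0],255],[[0,0,0],[0,0,0],255],[[0,0,0],[0,0,0],255],[[0,0,0],[0,0,0],255],[[0,0,0],[0,0,0],255]]' 90; python3 d.py .473 -.2965 .0205
```

```text
t: 10.85
tcp_pos: [0.4722, -0.2963, 0.0212]
eef_rot: [-0.526, 0.472, -0.472, 0.526]
ft_force: [0.2, 0.2, 3.8]
grip_width: 0.0183
t 10.85 d_tool mm [0.3 0.7 0.8] yaw_z 6.22 ydir [ 0.001 -0.    -1.   ] F [0.2 0.2 3.8] tau [ 0.02  0.06 -0.01] q [-0.676  0.354 -0.412  0.804  0.     0.786] tcp [ 0.4722 -0.2963  0.0212] w 0.0183
```

```bash
python3 -m pendant '[[[0,-0.02,0],[0,0,0],255],[[0,-0.04,0],[0,0,0],255],[[0,-0.04,0],[0,0,0],255],[[0,-0.04,0],[0,0,0],255],[[0,-0.025,0],[0,0,0],255],[[0,0,0],[0,-7,0],255],[[0,0,0],[0,-7,0],255],[[0,0,0],[0,-7,0],255],[[0,0,0],[0,-7,0],255],[[0,0,0],[0,-7,0],255],[[0,0,0],[0,-7,0],255],[[0,0,0],[0,-4.6,0],255]]'; python3 -m pendant '[[[0,0,0],[0,0,0],255],[[0,0,0],[0,0,0],255]]'; python3 d.py .5748 -.0335 .185
python3 - <<'E'
from h import *
c=cam("side");cv2.imwrite("pics/s4.png",c["pixels"][:,:,::-1])
E
```

```text
t: 11.85
tcp_pos: [0.4712, -0.2956, 0.1848]
eef_rot: [-0.671, 0.224, -0.223, 0.671]
ft_force: [0.8, 0.5, -1.3]
grip_width: 0.0186
t: 12.02
tcp_pos: [0.4714, -0.2957, 0.185]
eef_rot: [-0.67, 0.227, -0.226, 0.67]
ft_force: [-0.3, 0.5, -1.8]
grip_width: 0.0184
t 12.02 d_tool mm [-7.660e+01  2.000e-01  2.712e+02] yaw_z 52.69 ydir [-0.001  0.001 -1.   ] F [-0.3  0.5 -1.8] tau [ 0.01  0.02 -0.  ] q [-0.676  0.186 -0.242  1.145 -0.    -0.025] tcp [ 0.4714 -0.2957  0.185 ] w 0.0184
```

View pics/s4.png

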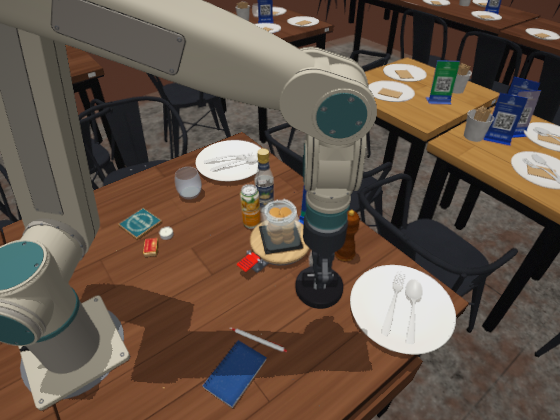

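The lid is held level, at (319,286) in the side view. Moving over the jar.

```bash
python3 -m pendant '[[[-0.0096,0,0.0339],[0,0,0],255],[[-0.0096,0,0.0339],[0,0,0],255],[[-0.0096,0,0.0339],[0,0,0],255],[[-0.0096,0,0.0339],[0,0,0],255],[[-0.0096,0,0.0339],[0,0,0],255],[[-0.0096,0,0.0339],[0,0,0],255],[[-0.0096,0,0.0339],[0,0,0],255],[[-0.0094,0,0.0339],[0,0,0],255],[[0,0,0],[0,0,0],255],[[0,0,0],[0,0,0],255],[[0,0,0],[0,0,0],255]]'; python3 d.py .5748 -.0335 .15
python3 - <<'E'
from h import *
for n in("side","top","wrist"):
    c=cam(n);cv2.imwrite(f"pics/{n}5.png",c["pixels"][:,:,::-1])
    if n=="side":cv2.imwrite("pics/side5c.png",cv2.resize(c["pixels"][160:280,220:340,::-1],None,fx=5,fy=5))
E
```

```text
t: 12.98
tcp_pos: [0.5744, -0.0338, 0.1855]
eef_rot: [0.67, -0.226, 0.225, -0.67]
ft_force: [0.1, 0.1, -2.0]
grip_width: 0.0186
t 12.98 d_tool mm [ 0.2 35.5  0.5] yaw_z 52.8 ydir [-0.001 -0.    -1.   ] F [ 0.1  0.1 -2. ] tau [-0.01 -0.01  0.02] q [-1.710e-01  2.180e-01 -2.010e-01  1.153e+00 -1.000e-03  4.780e-01] tcp [ 0.5744 -0.0338  0.1855] w 0.0186
```

View pics/side5c.png

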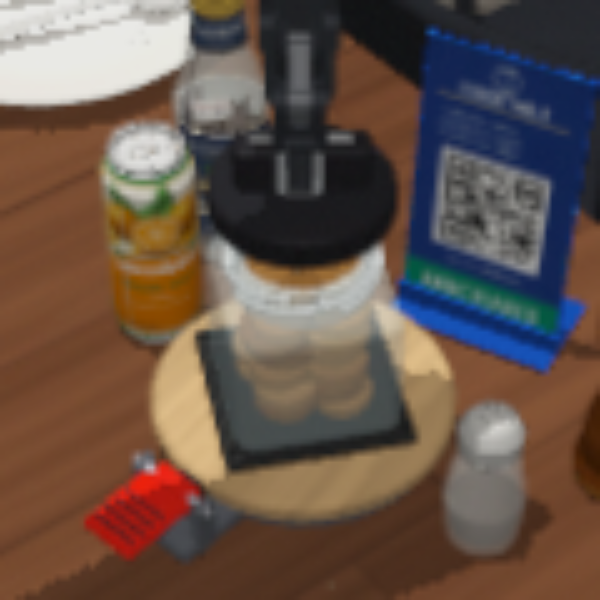

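View pics/wrist5.png

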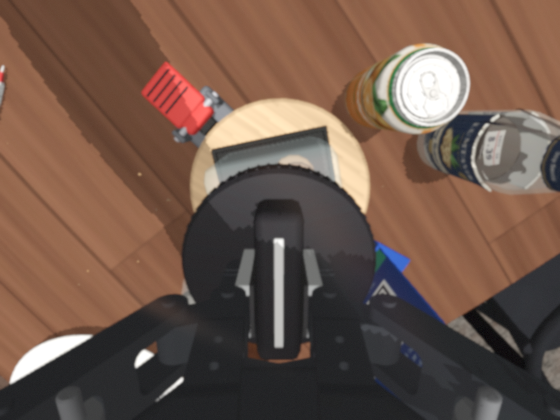

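```bash
python3 -m pendant '[[[0,0.008,0],[0,0,0],255],[[0,0.008,0],[0,0,0],255],[[0,0.005,0],[0,0,0],255],[[0,0,0],[0,0,0],255]]';python3 -m pendant '[[[0,0.004,0],[0,0,0],255],[[0,0.004,0],[0,0,0],255],[[0,0,0],[0,0,0],255]]'; python3 d.py .5748 -.0335 .1487
```

```text
t: 13.47
tcp_pos: [0.573, -0.0339, 0.1626]
eef_rot: [0.67, -0.227, 0.224, -0.67]
ft_force: [-0.7, 0.5, -1.8]
grip_width: 0.0179
t: 13.72
tcp_pos: [0.5742, -0.0336, 0.1558]
eef_rot: [0.67, -0.226, 0.225, -0.67]
ft_force: [0.2, 0.7, -1.7]
grip_width: 0.0182
t 13.72 d_tool mm [0.4 7.1 0.5] yaw_z 52.82 ydir [-0.001  0.    -1.   ] F [ 0.2  0.7 -1.7] tau [ 0.04 -0.03 -0.03] q [-0.171  0.24  -0.238  1.094 -0.     0.478] tcp [ 0.5742 -0.0336  0.1558] w 0.0182
```

```bash
for i in 1 2 3 ; do python3 -m pendant '[[[0,0.002,0],[0,0,0],255],[[0,0,0],[0,0,0],255]]' | sed -n '1,2p;4p'; done; python3 d.py .5748 -.0335 .1487
```

```text
t: 13.88
tcp_pos: [0.5747, -0.0336, 0.1546]
ft_force: [-0.0, 0.7, -1.2]
t: 14.05
tcp_pos: [0.5747, -0.0337, 0.1527]
ft_force: [-0.3, -0.2, -1.1]
t: 14.22
tcp_pos: [0.5746, -0.0337, 0.1506]
ft_force: [0.1, 1.0, -0.8]
t 14.22 d_tool mm [0.1 1.9 0.3] yaw_z 52.82 ydir [-0.  0. -1.] F [ 0.1  1.  -0.8] tau [-0.   -0.05  0.03] q [-0.171  0.245 -0.245  1.082 -0.     0.478] tcp [ 0.5746 -0.0337  0.1506] w 0.0183
```

```bash
for i in 1 2 3 ; do python3 -m pendant '[[[0,0.001,0],[0,0,0],255],[[0,0,0],[0,0,0],255]]' | sed -n '1,2p;4p'; done; python3 d.py .5748 -.0335 .1487
```

```text
t: 14.38
tcp_pos: [0.5746, -0.0337, 0.1497]
ft_force: [0.0, -0.0, -1.4]
t: 14.55
tcp_pos: [0.5749, -0.0337, 0.1495]
ft_force: [-2.0, 0.4, 2.8]
t: 14.72
tcp_pos: [0.575, -0.0338, 0.1494]
ft_force: [-3.4, 0.6, 8.3]
t 14.72 d_tool mm [-0.3  0.7  0.1] yaw_z 52.82 ydir [ 0.001 -0.    -1.   ] F [-3.4  0.6  8.3] tau [ 0.1   0.78 -0.1 ] q [-0.171  0.245 -0.246  1.078 -0.     0.478] tcp [ 0.575  -0.0338  0.1494] w 0.018
```

The lid touches down about 4.5 mm above home with its yaw inside the drop-in window. It rests level with about 8 N on it, so I'll start turning clockwise in small steps and watch the force.

```bash
python3 -m pendant '[[[0,0,0],[0,4,0],255],[[0,0,0],[0,4,0],255],[[0,0,0],[0,0,0],255]]'; python3 d.py .5748 -.0335 .1487;  python3 -m pendant '[[[0,0.0003,0],[0,4,0],255],[[0,0.0003,0],[0,4,0],255],[[0,0,0],[0,0,0],255]]'; python3 d.py .5748 -.0335 .1487; 
```

```text
t: 14.97
tcp_pos: [0.5755, -0.0338, 0.1488]
eef_rot: [-0.652, 0.271, -0.273, 0.653]
ft_force: [-1.0, 0.2, 4.2]
grip_width: 0.0185
t 14.97 d_tool mm [-0.7  0.1 -0.3] yaw_z 44.74 ydir [ 0.002 -0.    -1.   ] F [-1.   0.2  4.2] tau [ 0.14  0.24 -0.18] q [-0.171  0.246 -0.247  1.076  0.     0.619] tcp [ 0.5755 -0.0338  0.1488] w 0.0185
t: 15.22
tcp_pos: [0.5755, -0.0339, 0.1481]
eef_rot: [-0.632, 0.316, -0.317, 0.633]
ft_force: [0.3, 0.4, 4.7]
grip_width: 0.0183
t 15.22 d_tool mm [-0.8 -0.6 -0.4] yaw_z 36.83 ydir [ 0.002 -0.    -1.   ] F [0.3 0.4 4.7] tau [ 0.07  0.19 -0.14] q [-0.171  0.247 -0.248  1.075  0.     0.757] tcp [ 0.5755 -0.0339  0.1481] w 0.0183
```

It dropped 0.7 mm in 8°, which matches the 32 mm/turn lead, so the threads are caught. Continuing.

```bash
python3 -m pendant '[[[0,0.0004,0],[0,4,0],255],[[0,0.0004,0],[0,4,0],255],[[0,0.0003,0],[0,4,0],255],[[0,0,0],[0,0,0],255]]'; python3 d.py .5748 -.0335 .1487;  python3 -m pendant '[[[0,0.0004,0],[0,4,0],255],[[0,0.0003,0],[0,4,0],255],[[0,0.0004,0],[0,4,0],255],[[0,0,0],[0,0,0],255]]'; python3 d.py .5748 -.0335 .1487; 
```

```text
t: 15.55
tcp_pos: [0.5756, -0.0339, 0.147]
eef_rot: [-0.596, 0.38, -0.381, 0.596]
ft_force: [-1.0, -0.4, 6.0]
grip_width: 0.0185
t 15.55 d_tool mm [-0.7 -1.7 -0.5] yaw_z 24.88 ydir [ 0.002 -0.    -1.   ] F [-1.  -0.4  6. ] tau [ 0.    0.18 -0.14] q [-0.171  0.248 -0.249  1.072 -0.     0.966] tcp [ 0.5756 -0.0339  0.147 ] w 0.0185
t: 15.88
tcp_pos: [0.5755, -0.0338, 0.1459]
eef_rot: [-0.553, 0.44, -0.441, 0.553]
ft_force: [-0.7, 0.2, 5.8]
grip_width: 0.0181
t 15.88 d_tool mm [-0.5 -2.8 -0.6] yaw_z 12.89 ydir [ 0.002 -0.    -1.   ] F [-0.7  0.2  5.8] tau [ 0.04  0.22 -0.15] q [-0.171  0.249 -0.25   1.07   0.     1.175] tcp [ 0.5755 -0.0338  0.1459] w 0.0181
```

```bash
python3 -m pendant '[[[0,0.0003,0],[0,4,0],255],[[0,0.0003,0],[0,4,0],255],[[0,0.0002,0],[0,4,0],255],[[0,0,0],[0,0,0],255]]'; python3 d.py .5748 -.0335 .1487;  python3 -m pendant '[[[0,0,0],[0,4,0],255],[[0,0,0],[0,4,0],255],[[0,0,0],[0,0,0],255]]'; python3 d.py .5748 -.0335 .1487; python3 - <<'E'
from h import *
for n in("side","wrist"):
    c=cam(n);cv2.imwrite(f"pics/{n}6.png",c["pixels"][:,:,::-1])
    if n=="side":cv2.imwrite("pics/side6c.png",cv2.resize(c["pixels"][160:280,220:340,::-1],None,fx=5,fy=5))
E
```

```text
t: 16.22
tcp_pos: [0.5754, -0.0338, 0.1449]
eef_rot: [-0.504, 0.496, -0.496, 0.504]
ft_force: [-0.2, -0.2, 4.3]
grip_width: 0.0183
t 16.22 d_tool mm [-0.3 -3.8 -0.6] yaw_z 0.92 ydir [ 0.001  0.    -1.   ] F [-0.2 -0.2  4.3] tau [ 0.04  0.13 -0.14] q [-0.171  0.249 -0.251  1.069  0.     1.384] tcp [ 0.5754 -0.0338  0.1449] w 0.0183
t: 16.47
tcp_pos: [0.5752, -0.0337, 0.1447]
eef_rot: [0.468, -0.529, 0.53, -0.469]
ft_force: [0.1, 0.7, 3.8]
grip_width: 0.0186
t 16.47 d_tool mm [-0.1 -4.  -0.4] yaw_z -7.02 ydir [ 0.001  0.    -1.   ] F [0.1 0.7 3.8] tau [-0.01  0.05 -0.05] q [-0.171  0.25  -0.252  1.068  0.     1.522] tcp [ 0.5752 -0.0337  0.1447] w 0.0186
```

View pics/side6c.png

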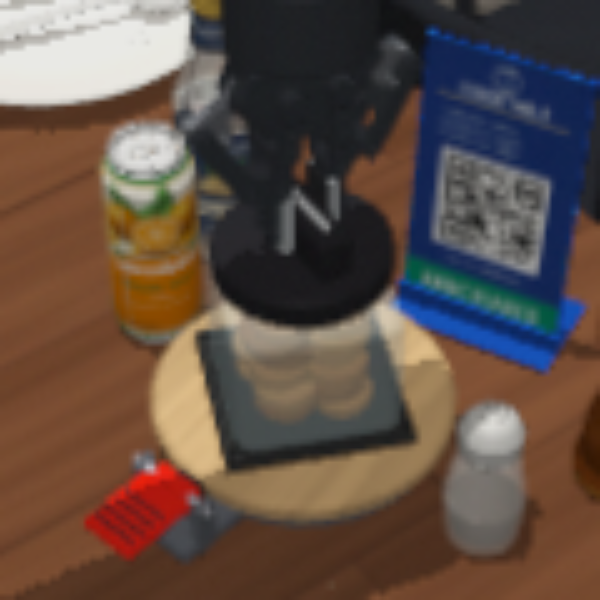

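View pics/wrist6.png

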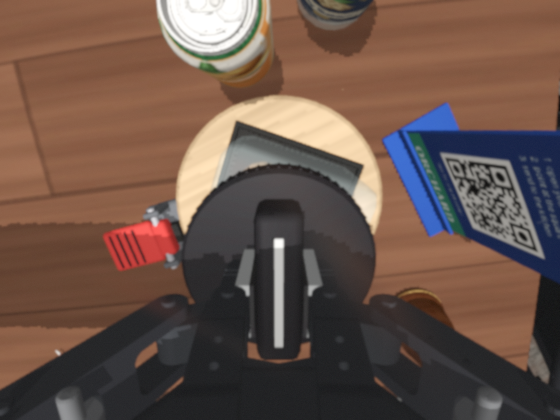

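The plate corners have not moved in the side view, so the jar is not turning. Continuing to tight.

```bash
for i in 1 2; do python3 -m pendant '[[[0,0.0001,0],[0,4,0],255],[[0,0,0],[0,4,0],255],[[0,0,0],[0,0,0],255]]' >/dev/null; python3 d.py .5748 -.0335 .1487;done
```

```text
t 16.82 d_tool mm [-0.1 -4.1 -0.5] yaw_z -15.11 ydir [ 0.001 -0.    -1.   ] F [-0.2  0.1  5.8] tau [-0.03  0.13 -0.05] q [-0.171  0.25  -0.252  1.068  0.     1.664] tcp [ 0.5753 -0.0338  0.1446] w 0.0179
t 17.07 d_tool mm [ 0.  -4.1 -0.6] yaw_z -23.13 ydir [ 0.001  0.    -1.   ] F [-1.   0.3  5.2] tau [ 0.01  0.11 -0.22] q [-0.171  0.25  -0.252  1.068  0.     1.804] tcp [ 0.5754 -0.0337  0.1446] w 0.0183
```

```bash
for i in 1 2 3; do python3 -m pendant '[[[0,0,0],[0,2,0],255],[[0,0,0],[0,0,0],255]]' >/dev/null; python3 d.py .5748 -.0335 .1487;done
python3 - <<'E'
from h import *
for n in("side",):
    c=cam(n)
    cv2.imwrite("pics/side7c.png",cv2.resize(c["pixels"][160:280,220:340,::-1],None,fx=5,fy=5))
E
```

```text
t 17.23 d_tool mm [ 0.1 -4.1 -0.6] yaw_z -25.05 ydir [ 0.002  0.    -1.   ] F [-0.2  0.1  5.5] tau [ 0.06  0.02 -0.16] q [-0.171  0.25  -0.252  1.068  0.     1.837] tcp [ 0.5754 -0.0337  0.1447] w 0.0181
t 17.4 d_tool mm [ 0.1 -4.  -0.7] yaw_z -27.05 ydir [ 0.002  0.    -1.   ] F [1.  0.7 5.8] tau [ 0.06 -0.03 -0.19] q [-0.171  0.25  -0.252  1.068  0.     1.872] tcp [ 0.5755 -0.0337  0.1447] w 0.0183
t 17.57 d_tool mm [ 0.2 -4.  -0.7] yaw_z -29.05 ydir [ 0.002  0.    -1.   ] F [1.3 0.8 6.1] tau [ 0.06  0.01 -0.22] q [-0.171  0.25  -0.252  1.068  0.     1.907] tcp [ 0.5755 -0.0337  0.1447] w 0.018
```

View pics/side7c.png

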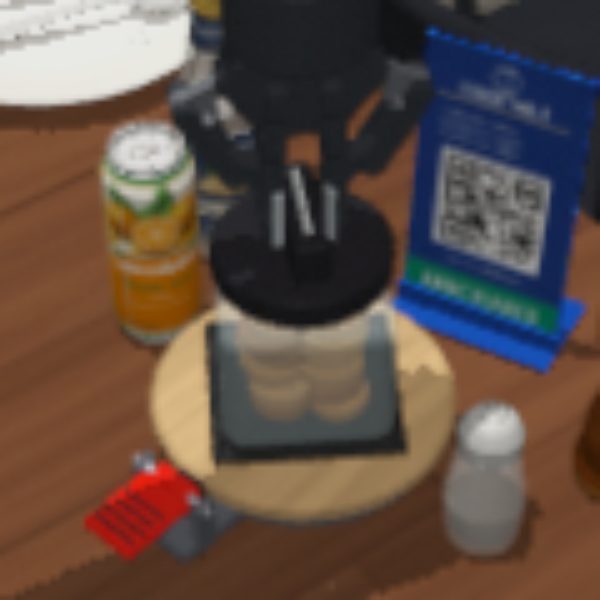

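The jar has now turned: the plate's front edge went from (230,465)-(412,437) to (215,463)-(405,450). I'll measure by how much.

```bash
python3 - <<'E'
from h import *
c=cam("side")
s=lambda L:[np.array(u)/5+[220,160]-.4 for u in L]
for n,L in(("s5",[(230,467),(413,439)]),("s6",[(230,467),(413,439)]),("now",[(216,463),(406,450)])):
    P=onz(c,s(L),.031);d=P[1]-P[0];print(n,np.degrees(np.arctan2(d[1],d[0])).round(1),np.linalg.norm(d).round(4),P.round(3).tolist())
t=cam("top")
for n,cc,u,k in(("top",t,(250,170,340,260),6),):
    x0,y0,x1,y1=u;cv2.imwrite("pics/top8.png",cv2.resize(cc["pixels"][y0:y1,x0:x1,::-1],None,fx=k,fy=k,interpolation=cv2.INTER_CUBIC))
for f in("side5c","side6c","side7c"):
    im=cv2.imread(f"pics/{f}.png");g=cv2.cvtColor(im,cv2.COLOR_BGR2HSV);m=((g[...,2]<70)&(g[...,1]<140)).astype(np.uint8);m[:330]=0;m[470:]=0;m[:,:190]=0;m[:,420:]=0
    p=[(x,np.argwhere(m[:,x]).max()) for x in range(245,395,5) if m[:,x].any()]
    p=np.array(p,float);f1=np.polyfit(p[:,0],p[:,1],1);r=abs(np.polyval(f1,p[:,0])-p[:,1]);f1=np.polyfit(p[r<4][:,0],p[r<4][:,1],1)
    P=onz(c,s([(245,np.polyval(f1,245)),(395,np.polyval(f1,395))]),.031);d=P[1]-P[0];print(f,np.degrees(np.arctan2(d[1],d[0])).round(2),len(p))
E
```

```text
s5 -26.1 0.1005 [[0.51, -0.057, 0.031], [0.6, -0.101, 0.031]]
s6 -26.1 0.1005 [[0.51, -0.057, 0.031], [0.6, -0.101, 0.031]]
now -32.4 0.1023 [[0.505, -0.05, 0.031], [0.592, -0.105, 0.031]]
side5c -25.59 30
side6c -25.58 30
side7c -33.21 30
```

View pics/top8.png

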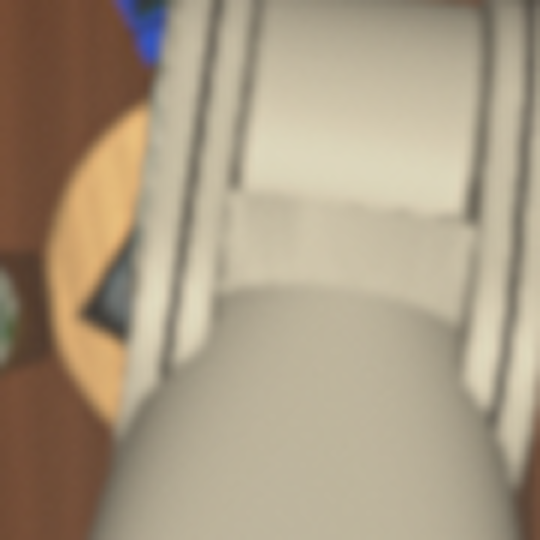

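```bash
cat > ja.py <<'E'
from h import *
c=cam("side");st=ctrl.read_state()
im=cv2.resize(c["pixels"][160:280,220:340,::-1],None,fx=5,fy=5)
g=cv2.cvtColor(im,cv2.COLOR_BGR2HSV);m=((g[...,2]<70)&(g[...,1]<140)).astype(np.uint8);m[:330]=0;m[470:]=0;m[:,:190]=0;m[:,420:]=0
p=np.array([(x,np.argwhere(m[:,x]).max()) for x in range(245,395,5) if m[:,x].any()],float)
f1=np.polyfit(p[:,0],p[:,1],1);r=abs(np.polyval(f1,p[:,0])-p[:,1]);f1=np.polyfit(p[r<4][:,0],p[r<4][:,1],1)
P=onz(c,[np.array([x,np.polyval(f1,x)])/5+[220,160]-.4 for x in(245,395)],.031);d=P[1]-P[0]
a=np.degrees(np.arctan2(d[1],d[0]))+45
z=R.from_quat(st["eef_rot"]).as_matrix()[:,2];y=np.degrees(np.arctan2(z[1],z[0]))
print("jar yaw",a.round(2),"tool",y.round(2),"rel to square",((y-a-45+45)%90-45).round(2),"tau",st["ft_torque"].round(2),"eff",st["effort"].round(2),"F",st["ft_force"].round(1))
E
python3 ja.py
python3 -m pendant '[[[0,0,0],[0,2,0],255]]' >/dev/null; python3 ja.py; python3 -m pendant '[[[0,0,0],[0,2,0],255]]' >/dev/null; python3 ja.py
```

```text
jar yaw 11.92 tool -29.0 rel to square 4.08 tau [ 0.02 -0.01 -0.19] eff [-0.000e+00 -3.776e+01  2.478e+01  2.000e-02 -8.000e-02 -1.600e-01] F [ 0.4 -0.   5.2]
jar yaw 10.58 tool -31.12 rel to square 3.3 tau [ 0.09 -0.   -0.16] eff [-3.000e-02 -3.780e+01  2.475e+01  4.000e-02 -7.000e-02 -8.000e-02] F [1.  0.4 5.2]
jar yaw 8.79 tool -33.12 rel to square 3.09 tau [ 0.05 -0.01 -0.14] eff [-2.000e-02 -3.783e+01  2.474e+01  6.000e-02 -8.000e-02 -7.000e-02] F [ 0.4 -0.6  5.3]
```

The jar follows the lid one for one at hardly any torque, so the brake is not really on. The lid is about 3° from square and at home height. I'll let go, set the brake firmly, and re-tighten.

```bash
python3 -m pendant '[[[0,0,0],[0,0,0],130],[[0,0,0],[0,0,0],130],[[0,0,0],[0,0,0],130],[[0,-0.02,0],[0,0,0],130],[[0,-0.035,0],[0,-7,0],255],[[0,-0.02,0],[0,-7,0],255],[[0,0,0],[0,-7,0],255],[[0,0,0],[0,-7,0],255],[[0,0,0],[0,-7,0],255],[[0,0,0],[0,-7,0],255],[[0,0,0],[0,-7,0],255],[[0,0,0],[0,-7,0],255]]' 
python3 -m pendant '[[[0,0,0],[0,-7,0],255],[[0,0,0],[0,-7,0],255],[[0,0,0],[0,-7,0],255],[[0,0,0],[0,-7,0],255],[[0,0,0],[0,-7,0],255],[[0,0,0],[0,-7,0],255],[[0,0,0],[0,-7,0],255],[[0,0,0],[0,-7,0],255],[[0,0,0],[0,-7,0],255],[[0,0,0],[0,-4,0],255],[[0,0,0],[0,0,0],255]]'
python3 ja.py; python3 d.py .440 -.0565 .13
```

```text
t: 19.03
tcp_pos: [0.5742, -0.0336, 0.2183]
eef_rot: [0.591, -0.39, 0.389, -0.59]
ft_force: [0.4, 1.0, 0.4]
grip_width: -0.0001
t: 19.95
tcp_pos: [0.5742, -0.0336, 0.2183]
eef_rot: [-0.707, 0.001, 0.0, 0.707]
ft_force: [0.3, 0.7, 0.3]
grip_width: 0.0001
jar yaw 8.19 tool 89.78 rel to square 36.59 tau [ 0.01  0.01 -0.01] eff [ 0.000e+00 -3.989e+01  2.914e+01  1.000e-02  0.000e+00 -1.500e-01] F [ 0.2  0.2 -0.1]
t 20.0 d_tool mm [-134.1   88.5  -23.4] yaw_z 89.78 ydir [-0.001  0.    -1.   ] F [ 0.2  0.2 -0.1] tau [ 0.01  0.01 -0.01] q [-0.171  0.197 -0.155  1.22   0.    -0.167] tcp [ 0.5743 -0.0336  0.2184] w 0.0001
```

```bash
python3 -m pendant '[[[-0.0335,0,-0.0059],[0,0,0],255],[[-0.0335,0,-0.0059],[0,0,0],255],[[-0.0335,0,-0.0059],[0,0,0],255],[[-0.0335,0,-0.0058],[0,0,0],255],[[0,0.04,0],[0,0,0],255],[[0,0.04,0],[0,0,0],255],[[0,0.04,0],[0,0,0],255],[[0,0,0],[0,0,0],255],[[0,0,0],[0,0,0],255]]'
python3 d.py .440 -.0565 .04
python3 - <<'E'
from h import *
c=cam("wrist");cv2.imwrite("pics/w9.png",c["pixels"][:,:,::-1])
x0,y0=220,120;cv2.imwrite("pics/w9c.png",cv2.resize(c["pixels"][y0:y0+150,x0:x0+120,::-1],None,fx=4,fy=4,interpolation=cv2.INTER_CUBIC))
s=cam("side");cv2.imwrite("pics/s9c.png",cv2.resize(s["pixels"][235:285,225:285,::-1],None,fx=10,fy=10,interpolation=cv2.INTER_CUBIC))
np.save("w9.npy",np.c_[c["Rcw"],c["o"]])
E
```

```text
t: 20.75
tcp_pos: [0.438, -0.056, 0.0973]
eef_rot: [-0.706, 0.004, 0.001, 0.708]
ft_force: [0.9, 0.2, -0.2]
grip_width: 0.0001
t 20.75 d_tool mm [ 2.4 57.3 -0.5] yaw_z 89.76 ydir [-0.006  0.002 -1.   ] F [ 0.9  0.2 -0.2] tau [ 0.01 -0.06 -0.01] q [-0.274  0.074 -0.577  0.926  0.    -0.27 ] tcp [ 0.438  -0.056   0.0973] w 0.0001
```

View pics/w9.png

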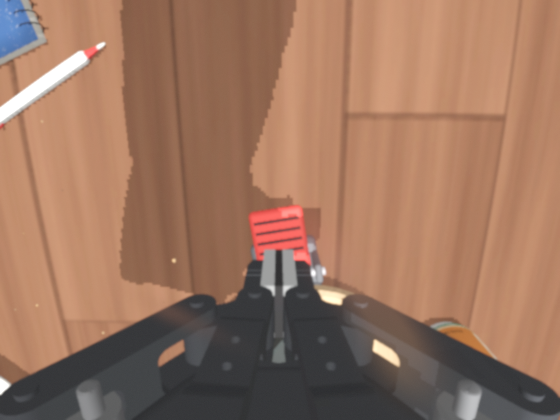

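View pics/s9c.png

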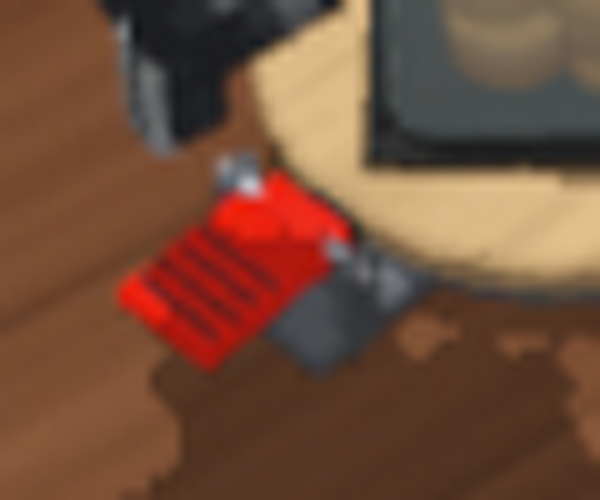

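```bash
python3 -m pendant '[[[0,0.03,0],[0,0,0],255],[[0,0.02,0],[0,0,0],255],[[0,0.007,0],[0,0,0],255],[[0,0,0],[0,0,0],255],[[0,0,0],[0,0,0],255]]' |sed -n '2p;4p'; for i in 1 2 3 4 5 6 7 8; do python3 -m pendant '[[[0,0.001,0],[0,0,0],255],[[0,0,0],[0,0,0],255]]' |sed -n '2p;4p'; done
```

```text
tcp_pos: [0.4423, -0.0572, 0.0436]
ft_force: [0.0, -0.4, 0.3]
tcp_pos: [0.4423, -0.0572, 0.0426]
ft_force: [0.1, -1.2, 0.0]
tcp_pos: [0.4412, -0.0569, 0.0406]
ft_force: [0.0, 0.3, -0.3]
tcp_pos: [0.4406, -0.0568, 0.039]
ft_force: [-0.2, 1.6, -0.4]
tcp_pos: [0.4405, -0.0567, 0.0378]
ft_force: [-0.4, -0.1, -0.4]
tcp_pos: [0.4405, -0.0568, 0.0368]
ft_force: [-0.3, 0.5, -0.1]
tcp_pos: [0.4405, -0.0568, 0.0358]
ft_force: [0.1, 0.5, -0.5]
tcp_pos: [0.4407, -0.0568, 0.0352]
ft_force: [-0.8, 0.2, 3.1]
tcp_pos: [0.4407, -0.0568, 0.0347]
ft_force: [-2.3, 0.3, 8.5]
```

```bash
for i in 1 2 3 4; do python3 -m pendant '[[[0,0.001,0],[0,0,0],255],[[0,0,0],[0,0,0],255]]' |sed -n '2p;4p'; done;  python3 -m pendant '[[[0,0,0],[0,0,0],255],[[0,0,0],[0,0,0],255],[[0,0,0],[0,0,0],255]]' |sed -n '2p;4p'
```

```text
tcp_pos: [0.4407, -0.0569, 0.0343]
ft_force: [-4.8, 1.3, 13.2]
tcp_pos: [0.4407, -0.0569, 0.0337]
ft_force: [-6.8, 1.1, 18.1]
tcp_pos: [0.4406, -0.0569, 0.0333]
ft_force: [-8.5, 1.5, 23.2]
tcp_pos: [0.4406, -0.0569, 0.0329]
ft_force: [-11.1, 1.6, 29.2]
tcp_pos: [0.4406, -0.057, 0.033]
ft_force: [-10.5, 1.2, 30.0]
```

The paddle again meets a firm stop at z≈0.0355 and does not creep at 30 N. So the brake is fully down and was already on. I'll re-grip the lid and read the torque while turning, to check that it is really tight.

```bash
python3 -m pendant '[[[0,-0.04,0],[0,0,0],255],[[0,-0.04,0],[0,0,0],130],[[0,-0.04,0],[0,0,0],130],[[0,-0.04,0],[0,0,0],130],[[0.033,-0.02,0.0059],[0,0,0],130],[[0.0334,0,0.0057],[0,0,0],130],[[0.0334,0,0.0057],[0,0,0],130],[[0.0334,0,0.0057],[0,0,0],130],[[0,0,0],[0,0,0],130]]' |sed -n '2p;4p';  python3 -m pendant '[[[0,0,0],[0,-7,0],130],[[0,0,0],[0,-7,0],130],[[0,0,0],[0,-7,0],130],[[0,0,0],[0,-7,0],130],[[0,0,0],[0,-7,0],130],[[0,0,0],[0,-7,0],130],[[0,0,0],[0,-7,0],130],[[0,0,0],[0,-7,0],130],[[0,0,0],[0,-1,0],130],[[0,0,0],[0,0,0],130],[[0,0,0],[0,0,0],130]]' |sed -n '2p;4p'; python3 ja.py; python3 d.py .5755 -.0338 .147
python3 - <<'E'
from h import *
c=cam("wrist");cv2.imwrite("pics/w10.png",c["pixels"][:,:,::-1])
g=(c["pixels"].min(2)>140)
m=np.zeros(g.shape,np.uint8);m[100:,220:340]=g[100:,220:340]
n,l,st,ce=cv2.connectedComponentsWithStats(m)
for i in range(1,n):
    if st[i,4]>60: 
        yx=np.argwhere(l==i)[:,::-1];P=onz(c,yx,.168);f=cv2.fitLine(P[:,:2].astype(np.float32),cv2.DIST_L2,0,.01,.01).ravel()
        print(st[i],P.mean(0),np.degrees(np.arctan2(f[1],f[0])))
s=cam("side");cv2.imwrite("pics/s10c.png",cv2.resize(s["pixels"][160:280,220:340,::-1],None,fx=5,fy=5))
E
```

```text
tcp_pos: [0.5801, -0.0338, 0.2097]
ft_force: [0.4, -0.0, 0.3]
tcp_pos: [0.5736, -0.0342, 0.2098]
ft_force: [-0.3, 0.2, 1.0]
jar yaw 8.36 tool 146.7 rel to square 3.34 tau [ 0.01 -0.02 -0.02] eff [-0.000e+00 -3.985e+01  2.890e+01  0.000e+00 -0.000e+00  1.000e-02] F [ 0.2  0.5 -0.4]
t 25.23 d_tool mm [ 1.3 62.9 -1.3] yaw_z 146.7 ydir [-0.  0. -1.] F [ 0.2  0.5 -0.4] tau [ 0.01 -0.02 -0.02] q [-0.172  0.2   -0.169  1.201 -0.    -1.162] tcp [ 0.5737 -0.0342  0.2099] w 0.0414
[ 220  101  120   87 4266] [ 0.53780416 -0.08678671  0.168     ] -37.23987
[273 195   9  81 648] [ 0.57464049 -0.03601467  0.168     ] 57.14472
[220 252   7  19  76] [ 0.61053829 -0.04269827  0.168     ] 43.49472
[332 253   8  19  65] [ 0.55202477 -0.00293409  0.168     ] 71.86934
[292 350  43  10 148] [0.60088628 0.04850052 0.168     ] -27.841455
```

View pics/w10.png

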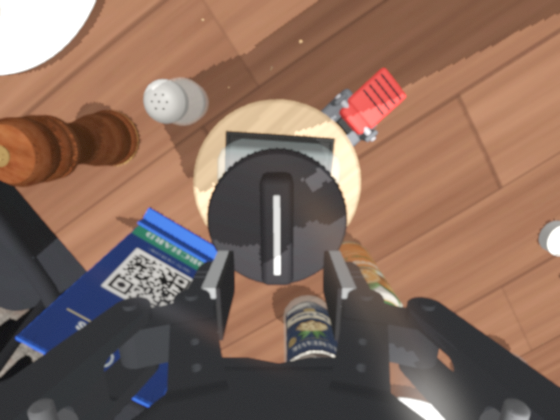

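View pics/s10c.png

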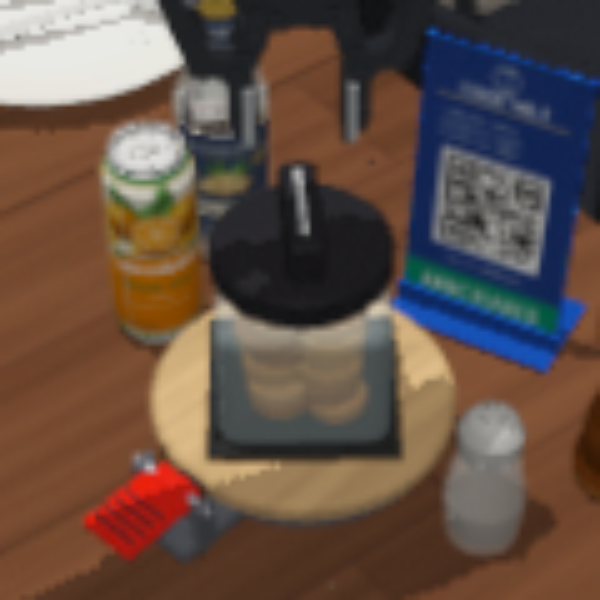

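```bash
python3 -m pendant '[[[0.001,0.03,-0.001],[0,-0.3,0],130],[[0,0.025,0],[0,0,0],130],[[0,0.008,0],[0,0,0],130],[[0,0.001,0],[0,0,0],130],[[0,0,0],[0,0,0],130],[[0,0,0],[0,0,0],255],[[0,0,0],[0,0,0],255],[[0,0,0],[0,0,0],255],[[0,0,0],[0,0,0],255],[[0,0,0],[0,0,0],255]]' 110 ; python3 d.py .5755 -.0338 .1455; python3 ja.py; for i in 1 2 3; do  python3 -m pendant '[[[0,0,0],[0,1.5,0],255]]' >/dev/null; python3 ja.py; done
```

```text
t: 26.17
tcp_pos: [0.5765, -0.034, 0.1482]
eef_rot: [0.622, 0.339, -0.337, -0.62]
ft_force: [-1.5, 0.8, 5.2]
grip_width: 0.0179
t 26.17 d_tool mm [-0.4  2.7  1. ] yaw_z 147.12 ydir [ 0.003 -0.    -1.   ] F [-1.5  0.8  5.2] tau [0.17 0.42 0.07] q [-0.171  0.247 -0.246  1.074  0.    -1.168] tcp [ 0.5765 -0.034   0.1482] w 0.0179
jar yaw 8.54 tool 147.12 rel to square 3.58 tau [0.22 0.49 0.02] eff [ -0.23 -37.65  25.83  -0.74  -0.12   0.  ] F [-1.2  0.6  6.6]
jar yaw 6.83 tool 145.51 rel to square 3.68 tau [ 0.14  0.39 -0.12] eff [-1.900e-01 -3.769e+01  2.581e+01 -6.900e-01 -1.200e-01 -3.000e-02] F [-1.2  0.8  6.4]
jar yaw 5.11 tool 144.0 rel to square 3.89 tau [ 0.18  0.39 -0.12] eff [ -0.13 -37.72  25.79  -0.65  -0.1   -0.05] F [-0.9  0.5  5.5]
jar yaw 3.94 tool 142.51 rel to square 3.57 tau [ 0.19  0.37 -0.11] eff [ -0.1  -37.75  25.78  -0.63  -0.09  -0.04] F [-1.7 -0.2  5.9]
```

The torque readings were taken after a dwell, so they may have relaxed. I'll read the state straight after a turning row instead.

```bash
for i in 1 2; do python3 -m pendant '[[[0,0,0],[0,4,0],255]]' >/dev/null; python3 - <<'E'
from rig import ctrl
s=ctrl.read_state();print(s["t"],s["ft_torque"].round(3),s["effort"].round(3),s["qd"].round(3))
E
done; python3 ja.py
```

```text
26.7 [0.075 0.345 0.222] [-1.8200e-01 -3.7842e+01  2.5742e+01 -5.6700e-01 -1.1000e-02 -6.7600e-01] [-0.001 -0.001 -0.    -0.    -0.002  0.899]
26.7833 [0.073 0.336 0.187] [-6.8000e-02 -3.7880e+01  2.5723e+01 -5.3700e-01  3.1000e-02 -3.9000e-01] [-0.001  0.     0.001 -0.003 -0.001  0.837]
jar yaw 0.44 tool 134.27 rel to square -1.18 tau [ 0.02  0.27 -0.19] eff [ 2.700e-01 -3.799e+01  2.566e+01 -4.300e-01 -0.000e+00 -2.000e-02] F [-0.6 -1.2  6.2]
```

While moving, the torque is clearly resistive (it swings about 0.4 N·m and decays at rest). So the brake is on, and the lid tightened to −1° relative to square. One more firm turn will show whether it saturates.

```bash
python3 -m pendant '[[[0,0,0],[0,5,0],255],[[0,0,0],[0,5,0],255]]' >/dev/null; python3 - <<'E'
from rig import ctrl
s=ctrl.read_state();print(s["t"],s["ft_torque"].round(3),s["tcp_pos"].round(4))
E
python3 ja.py
```

```text
27.0 [0.003 0.298 0.159] [ 0.5768 -0.0343  0.1482]
jar yaw 11.22 tool 124.17 rel to square -22.05 tau [ 0.03  0.24 -0.21] eff [  0.4  -38.15  25.59  -0.32   0.05   0.04] F [ 0.2 -0.9  5.4]
```

That jar angle looks like a bad edge fit, because the plate's corner has now come to the front. Checking by eye.

```bash
python3 - <<'E'
from h import *
s=cam("side");cv2.imwrite("pics/s11c.png",cv2.resize(s["pixels"][160:280,220:340,::-1],None,fx=5,fy=5,interpolation=cv2.INTER_CUBIC))
s=cam("wrist");cv2.imwrite("pics/w11.png",s["pixels"][:,:,::-1])
E
```

```text
(no output)
```

View pics/s11c.png

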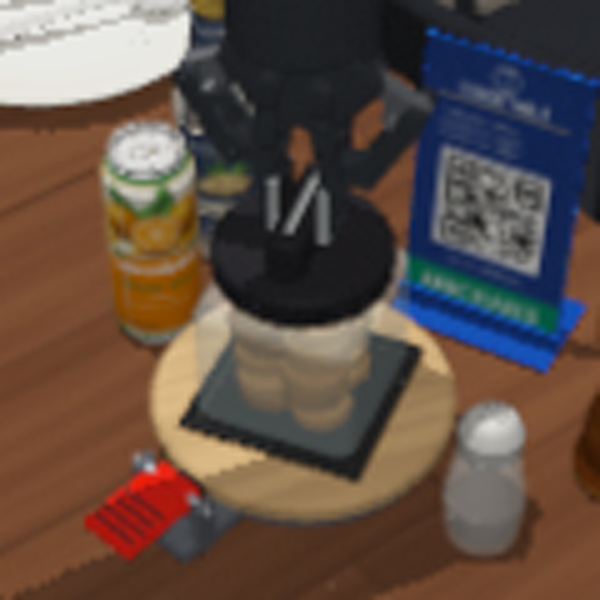

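View pics/w11.png

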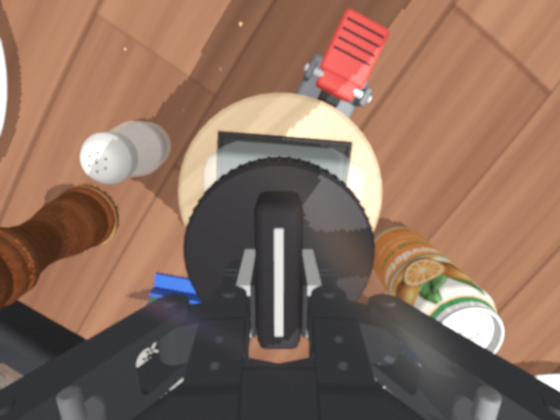

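The side view shows plate corners at (183,425) and (360,478). The wrist view shows the plate's edge from (218,132) to (351,142), with the bar close to square to it. Now to compute the angles.

```bash
python3 - <<'E'
from h import *
w=cam("wrist");s=cam("side");st=ctrl.read_state()
z=R.from_quat(st["eef_rot"]).as_matrix()[:,2];y=np.degrees(np.arctan2(z[1],z[0]))
f=lambda P:np.degrees(np.arctan2(*(P[1]-P[0])[[1,0]]))
def fit(px,lo,hi,box):
    pass
a=f(onz(w,[(218,132),(351,142)],.033));b=f(onz(s,[np.array(u)/5+[220,160]-.4 for u in((183,425),(360,478))],.031));c=f(onz(s,[np.array(u)/5+[220,160]-.4 for u in((360,478),(420,347))],.031))
for n,v in(("wrist",a),("side",b),("side2",c)):print(n,v.round(1),"lid-square",((y-v+45)%90-45).round(2))
print(y)
# sub-pixel edge in wrist
g=cv2.cvtColor(w["pixels"],cv2.COLOR_RGB2GRAY).astype(float)
p=[(x,110+np.argmin(np.diff(cv2.GaussianBlur(g,(3,3),0)[110:150,x]))+.5) for x in range(226,346,4)]
p=np.array(p);k=np.polyfit(p[:,0],p[:,1],1);r=p[:,1]-np.polyval(k,p[:,0]);k=np.polyfit(*p[abs(r)<2].T,1)
v=f(onz(w,[(226,np.polyval(k,226)),(346,np.polyval(k,346))],.033));print("wrist fit",v,(y-v+45)%90-45,(abs(r)<2).sum())
E
```

```text
wrist 120.3 lid-square 4.25
side -59.2 lid-square 3.79
side2 32.0 lid-square 2.53
124.58031353993451
wrist fit 119.87736377341793 4.702949766516582 30
```

The lid sits a steady 4° or so from square (wrist 4.2–4.7°, side 2.5–3.8°), and more torque only makes the braked turntable slip. It is tight, so I'll release and lift clear.

```bash
python3 -m pendant '[[[0,0,0],[0,0,0],120],[[0,0,0],[0,0,0],120],[[0,0,0],[0,0,0],120],[[0,0,0],[0,0,0],120],[[0,-0.02,0],[0,0,0],120],[[0,-0.03,0],[0,0,0],120],[[0,-0.03,0],[0,0,0],120],[[0,0,0],[0,0,0],120],[[0,0,0],[0,0,0],120]]'
python3 - <<'E'
from h import *
s=cam("side");cv2.imwrite("pics/s12c.png",cv2.resize(s["pixels"][160:280,220:340,::-1],None,fx=5,fy=5,interpolation=cv2.INTER_CUBIC))
w=cam("wrist");cv2.imwrite("pics/w12.png",w["pixels"][:,:,::-1])
p=w["pixels"]
g=(p.min(2)>140);m=np.zeros(g.shape,np.uint8);m[150:300,250:310]=g[150:300,250:310]
n,l,stt,ce=cv2.connectedComponentsWithStats(m);i=1+np.argmax(stt[1:,4]);yx=np.argwhere(l==i)[:,::-1];P=onz(w,yx,.168)
k=cv2.fitLine(P[:,:2].astype(np.float32),cv2.DIST_L2,0,.01,.01).ravel();bar=np.degrees(np.arctan2(k[1],k[0]))
print("bar",bar,"centre",P.mean(0),stt[i])
m=np.zeros(g.shape,np.uint8);q=(s["pixels"].min(2)>130);m[190:215,272:292]=q[190:215,272:292]
n,l,stt,ce=cv2.connectedComponentsWithStats(m);i=1+np.argmax(stt[1:,4]);print(stt[i],ce[i]);print("tri stripe",tri(w,[yx.mean(0)],s,[ce[i]]))
E
```

```text
t: 28.0
tcp_pos: [0.5771, -0.0342, 0.2285]
eef_rot: [0.676, 0.212, -0.209, -0.674]
ft_force: [-0.1, 0.1, 0.2]
grip_width: 0.0452
bar 35.01724 centre [ 0.57765002 -0.03544312  0.168     ] [275 189   6  73 255]
[282 194   2   2   3] [282.66666667 194.66666667]
tri stripe (array([ 0.5741109 , -0.04176755,  0.19024258]), np.float64(0.0073833419782909195))
```

View pics/s12c.png

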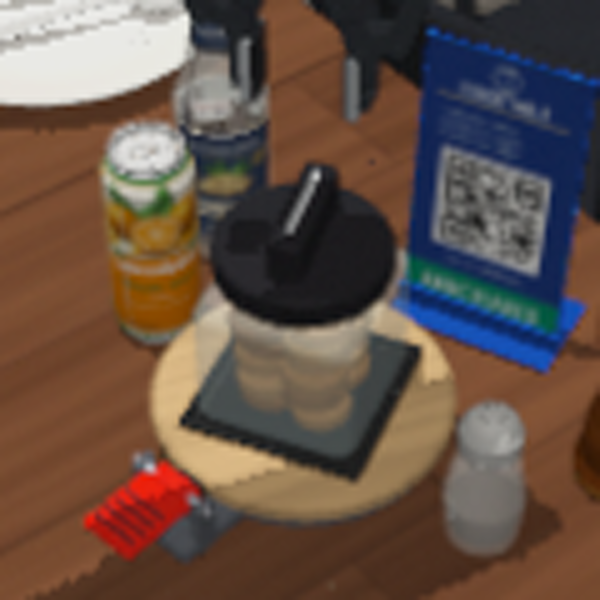

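View pics/w12.png

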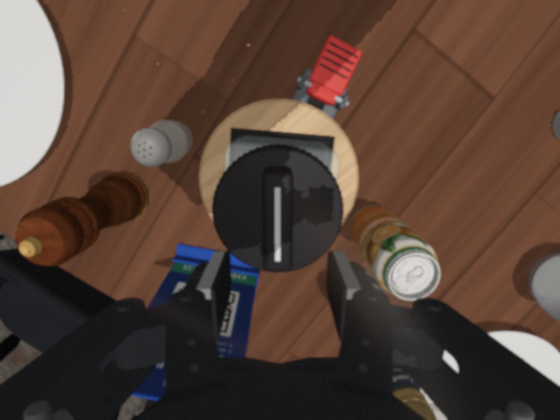

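```bash
python3 - <<'E'
from h import *
w=cam("wrist");s=cam("side")
print("stripe",tri(w,[(277.5,225)],s,[np.array((304,200))/5+[220,160]-.4]))
f=lambda P:np.degrees(np.arctan2(*(P[1]-P[0])[[1,0]]))
g=cv2.GaussianBlur(cv2.cvtColor(w["pixels"],cv2.COLOR_RGB2GRAY).astype(float),(3,3),0)
p=np.array([(x,118+np.argmin(np.diff(g[118:142,x]))+.5) for x in range(238,328,3)]);k=np.polyfit(*p.T,1);r=p[:,1]-np.polyval(k,p[:,0]);k=np.polyfit(*p[abs(r)<1.5].T,1)
for z in(.03,.036):
    v=f(onz(w,[(238,np.polyval(k,238)),(328,np.polyval(k,328))],z));print("plate",v,"diff",(35.0+90-v+45)%90-45)
S=lambda u:np.array(u)/5+[220,160]-.4
print("side",f(onz(s,[S((183,425)),S((358,478))],.031)))
print("side bar",f(onz(s,[S((318,172)),S((290,228))],.168)))
E
```

```text
stripe (array([ 0.57298182, -0.03846592,  0.17303321]), np.float64(0.0017691277787304609))
plate 119.758360492549 diff 5.241639507450998
plate 119.75836049254895 diff 5.241639507451055
side -59.431541318428906
side bar -145.7989431829882
```

```bash
python3 - <<'E'
from h import *
w=cam("wrist");s=cam("side")
p=s["pixels"].astype(int)
sub=p[190:212,274:290].sum(2)/3
wt=np.clip(sub-90,0,None);m=np.zeros_like(wt);
n,l,st,ce=cv2.connectedComponentsWithStats((wt>0).astype(np.uint8))
for i in range(1,n):
    if st[i,4]>5:
        ww=wt*(l==i);yy,xx=np.mgrid[190:212,274:290];c=[(ww*xx).sum()/ww.sum(),(ww*yy).sum()/ww.sum()];print(st[i],c)
        q=w["pixels"].astype(int).sum(2)/3;a=np.clip(q[175:275,262:292]-90,0,None);Y,X=np.mgrid[175:275,262:292];cw=[(a*X).sum()/a.sum(),(a*Y).sum()/a.sum()]
        print(cw,tri(w,[cw],s,[c]))
# predicted skirt-top-plate silhouette: project lid circle for two heights, compare to lid extents in side
A=np.array([.5755,-.0345])
hs=cv2.cvtColor(s["pixels"],cv2.COLOR_RGB2HSV);m=np.zeros(hs.shape[:2],np.uint8);m[190:230,255:305]=(hs[...,2]<60)[190:230,255:305]
c=max(cv2.findContours(m,cv2.RETR_EXTERNAL,cv2.CHAIN_APPROX_NONE)[0],key=cv2.contourArea);print("lid mask bbox",cv2.boundingRect(c))
t=np.linspace(0,2*np.pi,200)
for z0 in(.1235,.1275):
    Q=np.vstack([np.c_[A[0]+.048*np.cos(t),A[1]+.048*np.sin(t),np.full(200,z0+h)] for h in(0,.0185)])
    u=proj(s,Q);print(z0,u.min(0).round(1),u.max(0).round(1))
E
```

```text
[ 3  4  7 13 25] [np.float64(280.7206840390879), np.float64(198.83102605863192)]
[np.float64(275.1634574772045), np.float64(232.25620512310869)] (array([ 0.57617808, -0.03667082,  0.17283174]), np.float64(0.0004984944047991956))
lid mask bbox (259, 190, 40, 35)
0.1235 [261.3 195.5] [298.5 225.7]
0.1275 [261.3 194.4] [298.5 224.6]
```

```bash
python3 - <<'E'
from h import *
s=cam("side")
t=np.linspace(0,2*np.pi,400)
def pred(A,z0):
    u=proj(s,np.vstack([np.c_[A[0]+.048*np.cos(t),A[1]+.048*np.sin(t),np.full(400,z0+h)] for h in(0,.0185)]));return u
def meas(img,cols,y0,y1):
    g=img.astype(float).sum(2)/3;o=[]
    for x in cols:
        c=g[y0:y1,x];d=np.diff(c);i=int(np.argmax(d));w=d[max(0,i-1):i+2];o.append(y0+.5+max(0,i-1)+(w*np.arange(len(w))).sum()/w.sum())
    return np.array(o)
i0=cv2.imread("pics/side0.png");i6=cv2.imread("pics/side6.png")
def cmp(n,img,A,z0s,cols,y0,y1):
    m=meas(img,cols,y0,y1)
    for z0 in z0s:
        u=pred(A,z0);b=np.array([u[abs(u[:,0]-x)<.6][:,1].max() for x in cols]);print(n,z0,"meas-pred",(m-b).round(2).tolist())
cmp("table",i0,(.473,-.2968),[0],[305,310,315,320,325],335,356)
cols=[270,275,280,285,290]
cmp("6",i6,(.5752,-.0338),[.1235,.1275],cols,216,234)
cmp("now",s["pixels"],(.5752,-.0338),[.1235,.1275],cols,216,234)
E
```

```text
table 0 meas-pred [-1.35, -1.09, -0.34, -0.52, 0.36]
6 0.1235 meas-pred [-0.84, -0.5, -0.38, -0.43, -0.43]
6 0.1275 meas-pred [0.29, 0.63, 0.74, 0.7, 0.7]
now 0.1235 meas-pred [-1.07, -0.46, -0.41, -0.46, -0.31]
now 0.1275 meas-pred [0.05, 0.66, 0.72, 0.67, 0.82]
```

With the lid-on-table bias (about −0.6 px) as reference, the skirt's lower edge matches home height (−0.5 px) and not 4 mm up (+0.7 px). Handing in.

```bash
python3 - <<'E'
from rig import ctrl,ticket
print(ctrl.read_state()["t"]);print(ticket.finish_job())
E
```

```text
28.35
the job is handed in; nothing more can be done
None
```

The lid is back on the jar, level, at home height and tight. I handed the job in at about 28 s with the gripper open and clear of everything.

**What I did:**
- **Brake:** I pressed the paddle twice, at about 30 N. It met a firm stop both times, so the brake is on and probably already was.
- **Seating:** I gripped the lid by its bar and set it down at the thread starts. It touched about 4.7 mm above home.
- **Tightening:** I turned it clockwise. It sank at the thread's pitch to home height, then tightened until the braked turntable slipped. I gripped it again and gave it another firm turn. The lid stayed put on the jar.

**Last checks:**
- **Height:** the gripper height gave an underside 93.5 mm above the jar's. The lid's lower edge in the side view also fits home and not 4 mm higher.
- **Angle:** the bar is 3–5° from square, with 8° allowed.
- **Other things on the table:** nothing looked moved in the last side and wrist views. I did not measure their positions at the end.

**Checks that failed or disagreed:**
- **Height by two views:** the white stripe on the bar came out about 5 mm too high. I discounted this as a rough measurement.
- **Torque:** readings taken at rest were near zero and at first suggested the brake was off. Readings taken while turning showed a resistance of about 0.4 N·m.
- **Jar angle:** two automatic readings (−1° and −22° from square) were bad edge fits. I re-measured by picking the plate edges by hand.

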